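# Trace the clamp seam, then hold the index plunger out

### The arm

A 7-joint arm with a two-finger parallel gripper is mounted at the origin on the work surface. World frame = base frame: x ahead of the robot, y to its left, z up, the work surface at z = 0. Lengths are in mm, angles in rad, forces in N, time in s.
With the tool pointing down it reaches from about 400 to 875 mm from the base axis. Payload 6.5 kg.
Tool frame: the origin (TCP) lies midway between the tips of the shut fingers; the grasp point (between the pads) lies 19 mm behind it; x points along the fingers, y is the direction in which the jaws open and shut, and the axes are right-handed (so a half turn about x gives the same grasp; the last joint's range is limited). The gripper opens to 85 mm and grips with 20 to 120 N. Pads are 22 mm wide; open, the fingers measure 114 mm over their backs; the gripper's body (76 mm by 85 mm) begins 54 mm behind the grasp point. The pads swing forward as they close: fully open they stand 13 mm farther back than shut.
Start: joints at [-1.345, 0.536, -0.004, 1.538, 0.003, 1.067, -0.071], TCP at [186.985, 622.516, 231.29] pointing down, gripper open.
Joint ranges: [-2.7, 2.7], [-0.37, 2.16], [-1.27, 1.26], [0.24, 2.4], [-1.31, 4.45], [0.19, 1.91], [-2.76, 2.76]. Speed limits (rad/s): [2.39, 2.39, 3.14, 3.14, 3.14, 3.14, 3.14].

### API

Orientations are given as a 3x3 rotation matrix whose columns are the frame's x, y, z axes.
In Python, from workcell import monitor, cams, order, spotter gives the robot as it stands. The module is installed in compiled form; this text tells all that it offers.
- The arm moves only by the tool play_rows, never from a script. Its argument "moves" is a list of rows, each an object of numbers: "x", "y", "z": the shift along the tool's x, y, z as a fraction of full scale; "turn": the turn about the tool's x as a fraction of full scale; "claw": the closure, from -1 (fully open) to 1 (shut). In form: [{"x": .., "y": .., "z": .., "turn": .., "claw": ..}, ...]. A call has exactly 10 rows; each row shifts and turns the commanded pose from where the row before left it, along the tool's axes as they then stand; what a row does not reach is not made up. Full scale, the value 1, is 0.03 m for a shift and 5 degrees for a turn. A row lasts 1/10 s, in which the tool goes at most 50 mm and 8.59 degrees, less where a joint would pass 70% of its speed; a pose out of reach is approached as far as the arm can. A call with a number of a shift or a turn outside -1 to 1 is refused whole. A call with a gripper value outside its range is refused whole. The fingers move at their own pace and stop on an object; "newtons" is the grip in N (left out, the last holds). Time passes only in rows, so rows that do not move let the fingers close, or fill a call up. It gives the time, the measured TCP pose, the force and the opening at its end, in the units of the state.
- monitor.get_state(): the state, without advancing time (a new reading comes with each control period).
- cams.snapshot(name): name is "scene" or "top" or "wrist"; returns the picture (420x560x3 uint8, red, green, blue); there is no depth.
- cams.calibration(name): a dict with "fx", "fy", "cx", "cy" (pixels), "camera_from_world" (4x4, takes a point from world to camera coordinates); the wrist camera has in their place "hand_eye" (4x4, takes a point from camera to tool coordinates, whose origin is the TCP and whose axes are the tool frame's). Camera axes: x right, y down, z forward; pixel columns grow to the right and rows downward; lengths in mm; the calibration is good to about 2 mm. A picture is of the moment at which its call begins: read the wrist's pose just before it. calibration takes no time and is no camera call.
- order.hand_in(): hands the job in, once; it reports no verdict.
Trained networks look in the newest picture that a camera, given by its name, has taken for a name from the list of things; names that differ only in an ending like _2 or _b are one class to them, and where a whole thing is asked for, a point or a joint stands for the part that bears it (a point fixed in the world has none). Each returns a list of dicts, best first, with "score" (0 to 1); they miss things now and then, are a little off and sometimes report something else, mostly with a low value. They report only what shows in the picture. A call takes as long as a camera call. They do not tell look-alikes from the thing itself.
- spotter.find_in(query, camera): "bbox" ([left, top, right, bottom] in pixels, round what is visible of it).
- spotter.masks_of(query, camera): "region" (420x560 bool, what is visible of it) and "bbox" ([left, top, right, bottom] in pixels, round what is visible of it).
- spotter.landmark_of(query, camera): "pixel" ([row, column] in pixels: a listed point, or the origin of a listed thing).
The state is a dict: "clock": time; "joint_positions": joint angles; "qd": joint speeds; "joint_efforts": joint torques, N m; "ee_pos": TCP position; "ee_rot": TCP orientation; "ft_force": force on the tool from outside, world axes, zero at the start; "wrist_torque": the same for the moment, N m; "opening": finger opening in mm.
Only numpy, scipy, OpenCV 4.12 (cv2) and the standard library are available. Lean on these libraries where they do the work, as an engineer would, in place of code of your own. Each camera call takes 0.05 s, during which the arm holds its last target.

### The job

Take the scriber from its holder and run its tip slowly (2 to 3 cm a second) along inside the groove of the block on the indexing table, from the end with the red dots to the other end, then stand the scriber back fully home in its holder and let go of it. Then pull the red-knobbed index plunger up as far as it goes, so that I can turn the table to its next position, and finish while still holding it there: do not let go. Leave the other things on the bench where they are.

Things in the scene. Friction and masses are not known exactly. Their poses are not given: they have to be found in the camera images.
- fixture: indexing table, fixed to the bench: cream base 240 x 250 mm and 20 mm thick, round steel index plate (220 mm across, top 40 mm above the bench), on it a two-part aluminium block 120 x 70 mm, top 65 mm above the bench. Origin on the bench under the plate's centre; x runs along the groove from the red-dotted end to the other, z up; the plunger bracket stands on the +y side. It is turned up to 0.4 rad either way from x pointing straight away from the robot.
- seam0 (a point): point on the groove's centre line level with the block's top: marked end of the groove (red dots on both sides of it), 10 mm in from the block's end. The groove is the seam between the block's halves, 10 mm wide, 6 mm deep, straight; the point's x runs along it towards seam4, z up
- seam1 (a point): point on the groove's centre line level with the block's top: 25 mm on from seam0. The groove is the seam between the block's halves, 10 mm wide, 6 mm deep, straight; the point's x runs along it towards seam4, z up
- seam2 (a point): point on the groove's centre line level with the block's top: middle of the groove. The groove is the seam between the block's halves, 10 mm wide, 6 mm deep, straight; the point's x runs along it towards seam4, z up
- seam3 (a point): point on the groove's centre line level with the block's top: 75 mm on from seam0. The groove is the seam between the block's halves, 10 mm wide, 6 mm deep, straight; the point's x runs along it towards seam4, z up
- seam4 (a point): point on the groove's centre line level with the block's top: far end of the path, 100 mm on from seam0, 10 mm in from the block's other end. The groove is the seam between the block's halves, 10 mm wide, 6 mm deep, straight; the point's x runs along it towards seam4, z up
- scriber: scriber, 70 g, 115 mm long, standing tip down in its holder, hanging by its collar. From the tip up: steel point (3 mm across at the end, widening to 10 mm at 18 mm), shaft 10 mm across to 55 mm, collar 26 mm across from 55 to 60 mm, round yellow handle 16 mm across from 60 to 115 mm. Origin at the tip, z up along the axis to the handle
- scriber_tip (a point): the end of the scriber's point
- holder: blue block 60 x 60 x 70 mm tall, fixed to the bench, with an upright hole in the middle of its top; it may stand to the left or to the right of the indexing table. Origin under its base
- holder_hole0 (a point): centre of the holder's hole at its mouth, on the top face (70 mm above the bench); the hole is 17 mm across and 62 mm deep. With the scriber home, its collar rests on the top face and its tip is 55 mm below this point
- plunger (a joint): travel of the index plunger, m: 0 = pin seated (12 mm down in the plate's hole), 0.020 = fully up against its stop. A spring pulls it down with 4 N at 0 rising to 9 N at 0.020; it snaps back if let go. It moves straight up (bench z)
- knob_grip (a point): middle of the plunger's red knob, on its upright axis (119 mm above the bench when seated); moves with the plunger. The knob is a plain upright cylinder 28 mm across and 34 mm tall (17 mm either way from this point), held by friction; below it the bare 10 mm pin runs down into an 18 mm brass bush, whose top is 35 mm below this point when seated (bracket top 39 mm below)
- oil_bottle: bystander: white oil bottle with a blue cap, upright, 56 mm across, 130 mm tall; origin under its base
- bushing: bystander: small brass bushing 22 mm across, 18 mm tall, standing on the near right corner of the indexing table's base; origin under its base
- turned_part: bystander: stepped steel turned part, upright, 56 mm across, 85 mm tall; origin under its base
- collar: bystander: dark steel collar lying flat, 64 mm across, 22 mm tall; origin under it
- wrench: bystander: steel wrench lying flat
There are look-alikes about, which are no part of the job. Leave any blue, orange or pink look-alike of the scriber alone.

How it is judged (in metres and radians):
On the way, in this order (a step that is already met when the one before it is completed fails the run):
1. held scriber's tip down in the groove at the red-dotted end (x of scriber_tip in the frame of seam0 between -0.006 and 0.006 m and y of scriber_tip in the frame of seam0 between -0.005 and 0.005 m and z of scriber_tip in the frame of seam0 between -0.012 and -0.001 m and linear speed of scriber below 0.07 m/s and contact force between the fingers and scriber above 1 N), for 0.15 s.
2. tip in the groove a quarter of the way, moving slowly (x of scriber_tip in the frame of seam1 between -0.006 and 0.006 m and y of scriber_tip in the frame of seam1 between -0.005 and 0.005 m and z of scriber_tip in the frame of seam1 between -0.012 and -0.001 m and linear speed of scriber below 0.07 m/s and contact force between the fingers and scriber above 1 N), for 0.08 s.
3. tip in the groove at the middle, moving slowly (x of scriber_tip in the frame of seam2 between -0.006 and 0.006 m and y of scriber_tip in the frame of seam2 between -0.005 and 0.005 m and z of scriber_tip in the frame of seam2 between -0.012 and -0.001 m and linear speed of scriber below 0.07 m/s and contact force between the fingers and scriber above 1 N), for 0.08 s.
4. tip in the groove three quarters of the way, moving slowly (x of scriber_tip in the frame of seam3 between -0.006 and 0.006 m and y of scriber_tip in the frame of seam3 between -0.005 and 0.005 m and z of scriber_tip in the frame of seam3 between -0.012 and -0.001 m and linear speed of scriber below 0.07 m/s and contact force between the fingers and scriber above 1 N), for 0.08 s.
5. tip in the groove at the far end (x of scriber_tip in the frame of seam4 between -0.006 and 0.006 m and y of scriber_tip in the frame of seam4 between -0.005 and 0.005 m and z of scriber_tip in the frame of seam4 between -0.012 and -0.001 m and linear speed of scriber below 0.07 m/s and contact force between the fingers and scriber above 1 N), for 0.08 s.
6. scriber home in its holder and let go (horizontal distance between scriber_tip and holder_hole0 below 0.007 m and z of scriber_tip in the frame of holder_hole0 below -0.05 m and angle between scriber's own z axis and vertical below 0.12 rad and linear speed of scriber below 0.02 m/s and contact force between the fingers and scriber below 0.2 N), for 0.2 s.
7. plunger pulled fully up by the gripper (value of joint plunger above 0.0165 m and contact force between the fingers and fixture above 2 N), for 0.2 s.
At the end, for the whole second after the job is handed in: The gripper holds the plunger at 16.5 mm or more of its 20 mm travel (gripper touching it with over 2 N) through the last second, and the scriber stands untouched in its holder: tip within 7 mm of the hole's axis and at least 50 mm below its mouth, tilted less than 0.12 rad, at rest (all of step 6 and all of step 7); the arm keeps its last pose, push and grip.
It fails at once if a bystander (bottle, bushing, turned part, collar or wrench) is shifted by more than 30 mm (distance of any of oil_bottle, bushing, turned_part, collar, wrench from where it was at the start of the episode above 0.03 m).
It also fails if it takes over 64 s, if anything falls off the work surface, if the arm or the gripper's body presses on something with over 40 N, if the wrist force passes 120 N, or if a joint passes its speed limit or range.

## Working session

There is one attempt and no reset: what is moved stays moved. The work goes in short steps, Python scripts to look and compute and a tool call to move; the robot and the scene stay as the last step left them, time stands still between calls to the robot, and variables do not carry over. Pictures are saved under pics/ and viewed, and the job is handed in when it is done.

Besides the shell and the picture viewer there is one more tool, called after "Call:" as name(argument=value, ...), one argument or row to a line, values as JSON. play_rows: Moves the arm, as the interface text tells. Its arguments: {"type":"object","properties":{"moves":{"type":"array","items":{"type":"object","properties":{"x":{"type":"number","minimum":-1,"maximum":1},"y":{"type":"number","minimum":-1,"maximum":1},"z":{"type":"number","minimum":-1,"maximum":1},"turn":{"type":"number","minimum":-1,"maximum":1},"claw":{"type":"number"}}}},"newtons":{"type":"number"}},"required":["moves"]}

```bash
mkdir -p pics; cat > h.py <<'E'
import numpy as np, cv2
from workcell import monitor, cams, order, spotter
def save(name,fn):
    im=cams.snapshot(name); cv2.imwrite('pics/'+fn,im[:,:,::-1]); return im
def ray(cam,px,st=None):
    c=cams.calibration(cam); r,cc=px
    d=np.array([(cc-c['cx'])/c['fx'],(r-c['cy'])/c['fy'],1.])
    if cam=='wrist':
        st=st or monitor.get_state()
        H=np.array(c['hand_eye']); R=np.array(st['ee_rot']); p=np.array(st['ee_pos'])
        return R@H[:3,3]+p, R@H[:3,:3]@d
    M=np.array(c['camera_from_world']); R=M[:3,:3]
    return -R.T@M[:3,3], R.T@d
def atz(cam,px,z,st=None):
    o,d=ray(cam,px,st); return o+d*(z-o[2])/d[2]
def proj(cam,P,st=None):
    c=cams.calibration(cam); P=np.array(P,float)
    if cam=='wrist':
        st=st or monitor.get_state()
        H=np.array(c['hand_eye']); R=np.array(st['ee_rot']); p=np.array(st['ee_pos'])
        t=R.T@(P-p); q=H[:3,:3].T@(t-H[:3,3])
    else:
        M=np.array(c['camera_from_world']); q=M[:3,:3]@P+M[:3,3]
    return np.array([c['cy']+c['fy']*q[1]/q[2], c['cx']+c['fx']*q[0]/q[2]])
E
python3 - <<'E'
from h import *
np.set_printoptions(precision=4,suppress=True)
s=monitor.get_state(); print(s)
for n in ('scene','top','wrist'):
    save(n,n+'1.png'); 
    c=cams.calibration(n); print(n,c)
E
```

```text
{'clock': 0.0, 'joint_positions': array([-1.3452,  0.5372, -0.0044,  1.5389,  0.0026,  1.0673, -0.0712]), 'qd': array([ 0.0006,  0.0013,  0.0008, -0.0012, -0.0014, -0.0004,  0.0016]), 'joint_efforts': array([  0.0006, -58.3398,   1.0489, -25.9106,   0.0124,   0.0095,
         0.    ]), 'ee_pos': array([186.8128, 621.9003, 230.3906]), 'ee_rot': array([[-0.0004,  0.2876,  0.9578],
       [-0.0017,  0.9578, -0.2876],
       [-1.    , -0.0018,  0.0001]]), 'ft_force': array([-0.4477,  0.2652, -0.3504]), 'wrist_torque': array([-0.0097, -0.003 ,  0.0183]), 'opening': 85.4504097889665}
scene {'fx': 424.5945106641018, 'fy': 424.5945106641018, 'cx': 281.1969194016621, 'cy': 210.2529388537039, 'camera_from_world': array([[   0.2222,    0.975 ,    0.0025, -126.8888],
       [   0.811 ,   -0.1834,   -0.5556, -347.2974],
       [  -0.5413,    0.1255,   -0.8314, 1360.3918],
       [   0.    ,    0.    ,    0.    ,    1.    ]])}
top {'fx': 382.9742566487274, 'fy': 382.9742566487274, 'cx': 279.20445328579007, 'cy': 210.63850365560447, 'camera_from_world': array([[   0.0204,   -0.9997,    0.0165,   -3.5708],
       [  -0.9874,   -0.0227,   -0.1564,  518.9041],
       [   0.1567,   -0.0131,   -0.9876, 1090.8653],
       [   0.    ,    0.    ,    0.    ,    1.    ]])}
wrist {'fx': 316.05551282164157, 'fy': 316.05551282164157, 'cx': 278.10862463194326, 'cy': 206.69925560538456, 'hand_eye': array([[  -0.0004,   -0.2661,    0.9639, -143.3276],
       [   1.    ,   -0.0009,    0.0002,   -0.5091],
       [   0.0008,    0.9639,    0.2661,  -66.0161],
       [   0.    ,    0.    ,    0.    ,    1.    ]])}
```

View pics/scene1.png

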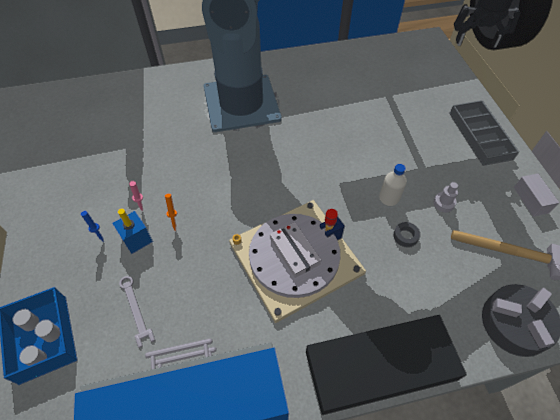

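View pics/top1.png

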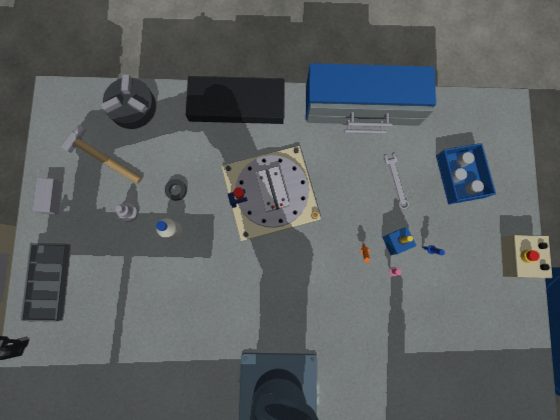

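View pics/wrist1.png

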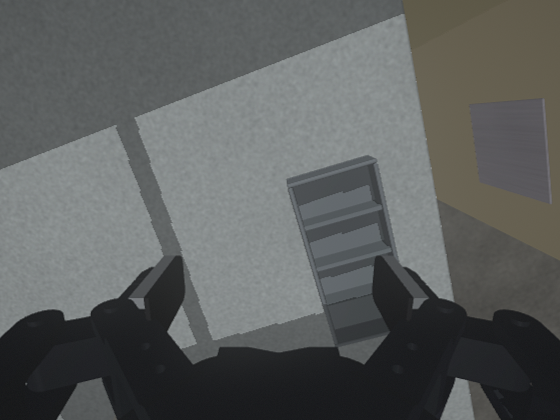

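The scene camera shows the table at about (298,255), with the groove's red dots at its near end (~(283,228)). The red knob is at (331,218). The yellow scriber is in the blue holder at (128,225), and the blue, pink and orange look-alikes stand around it.

```bash
python3 - <<'E'
from h import *
np.set_printoptions(precision=1,suppress=True)
zs=dict(seam0=65,seam1=65,seam2=65,seam3=65,seam4=65,holder_hole0=70,holder=0,knob_grip=119,fixture=0,scriber=15,scriber_tip=15)
for cam in ('top','scene'):
    save(cam,cam+'2.png')
    for k,z in zs.items():
        for r in spotter.landmark_of(k,cam)[:2]:
            print(cam,k,round(r['score'],2),np.array(r['pixel']),atz(cam,r['pixel'],z))
    for k in ('oil_bottle','bushing','turned_part','collar','wrench'):
        for r in spotter.landmark_of(k,cam)[:1]: print(cam,k,round(r['score'],2),np.array(r['pixel']),atz(cam,r['pixel'],0))
for cam in('top','scene'):
    im=cv2.imread('pics/%s2.png'%cam)
    for k,(a,b,c,d) in dict(fix=(140,210,250,330) if cam=='top' else (190,220,330,380),hold=(210,340,290,460) if cam=='top' else (170,70,260,200)).items():
        cv2.imwrite(f'pics/{cam}_{k}.png',cv2.resize(im[a:c,b:d],None,fx=5 if cam=='top' else 4,fy=5 if cam=='top' else 4,interpolation=cv2.INTER_CUBIC))
print(monitor.get_state()['clock'])
E
```

```text
top seam0 0.93 [203.1 275. ] [536.9  20.6  65. ]
top seam0 0.91 [178.6 270.3] [609.4  36.   65. ]
top seam1 0.93 [203.1 275. ] [536.9  20.6  65. ]
top seam1 0.91 [178.6 270.3] [609.4  36.   65. ]
top seam2 0.93 [203.1 275. ] [536.9  20.6  65. ]
top seam2 0.91 [178.6 270.3] [609.4  36.   65. ]
top seam3 0.93 [203.1 275. ] [536.9  20.6  65. ]
top seam3 0.91 [178.6 270.3] [609.4  36.   65. ]
top seam4 0.93 [203.1 275. ] [536.9  20.6  65. ]
top seam4 0.91 [178.6 270.3] [609.4  36.   65. ]
top holder_hole0 0.63 [241.8 403.6] [ 432.3 -349.1   70. ]
top holder 0.74 [240.4 394.2] [ 441.8 -344.4    0. ]
top knob_grip 0.4 [191.9 235.1] [556.1 131.7 119. ]
top fixture 0.66 [192.8 272.6] [580.6  28.6   0. ]
top scriber 0.61 [239.4 397.5] [ 443.7 -349.7   15. ]
top scriber 0.57 [244.1 420.1] [ 431.1 -417.4   15. ]
top scriber_tip 0.54 [248.5 422.7] [ 418.1 -424.8   15. ]
top scriber_tip 0.53 [245.3 362. ] [ 423.7 -242.4   15. ]
top oil_bottle 0.67 [230.  171.1] [458.5 332.9   0. ]
top bushing 0.46 [216.2 311.8] [510.4 -93.    0. ]
top turned_part 0.67 [215.7 131.4] [499.5 455.7   0. ]
top collar 
[... 691 characters left out ...]
.2 133.4] [ 660.5 -342.5   70. ]
scene holder 0.62 [239.3 135.7] [ 440.3 -349.2    0. ]
scene knob_grip 0.45 [217.6 327.7] [556.  112.6 119. ]
scene fixture 0.9 [259.3 291.2] [582.6  22.7  -0. ]
scene scriber 0.76 [232.1  99.2] [ 408.3 -434.4   15. ]
scene scriber 0.53 [202.9 137.2] [ 338.3 -337.4   15. ]
scene scriber_tip 0.6 [206.6 142.7] [ 353.5 -323.8   15. ]
scene scriber_tip 0.58 [233.7  98.1] [ 412.5 -437.1   15. ]
scene oil_bottle 0.58 [199.7 389.5] [466.4 324.4   0. ]
scene bushing 0.44 [241.2 238.8] [503.5 -94.8   0. ]
scene turned_part 0.61 [207.3 440.8] [520.1 449.3   0. ]
scene collar 0.61 [234.5 405.4] [578.3 324.8   0. ]
scene wrench 0.74 [218.1 330.7] [488.1 152.3   0. ]
1.85
```

View crops.

```bash
python3 - <<'E'
import cv2,numpy as np
a=[cv2.resize(cv2.imread(f'pics/{n}.png'),(400,300)) for n in('top_fix','top_hold','scene_fix','scene_hold')]
cv2.imwrite('pics/mosaic.png',np.vstack([np.hstack(a[:2]),np.hstack(a[2:])]))
E
```

```text
(no output)
```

View pics/mosaic.png

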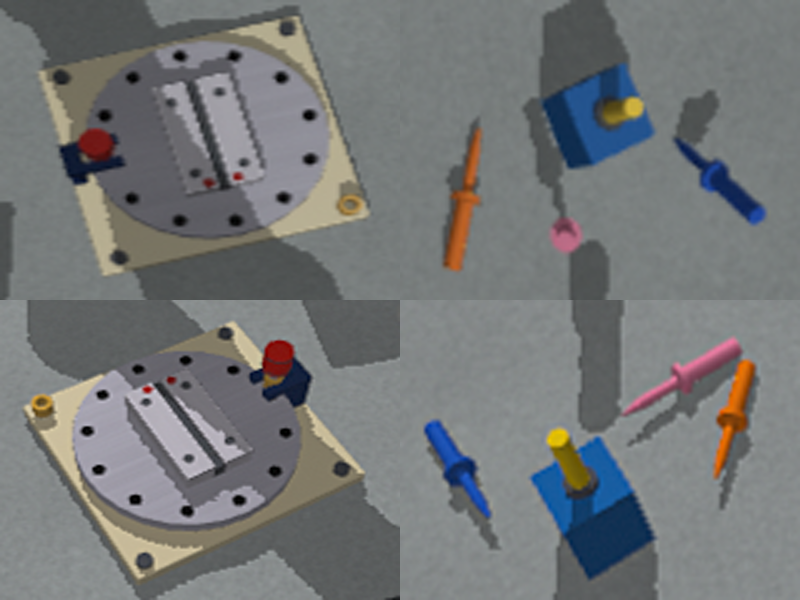

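Call:
play_rows(
  moves=[
    {"z": 0.74,"y": -0.67,"turn": -0.835,"claw": -1},
    {"z": 0.72,"y": -0.69,"turn": -0.835,"claw": -1},
    {"z": 0.67,"y": -0.74,"turn": -0.835,"claw": -1},
    {"z": 0.6,"y": -0.79,"turn": -0.835,"claw": -1},
    {"z": 0.54,"y": -0.9,"claw": -1},
    {"z": 0.54,"y": -0.9,"claw": -1},
    {"z": 0.54,"y": -0.9,"claw": -1},
    {"z": 0.54,"y": -0.9,"claw": -1},
    {"z": 0.54,"y": -0.9,"claw": -1},
    {"z": 0.54,"y": -0.9,"claw": -1},
  ],
)

```text
invalid input at $.moves[0]: expected keys x, y, z, turn, claw
```

Call:
play_rows(
  moves=[
    {"x": 0,"z": 0.74,"y": -0.67,"turn": -0.835,"claw": -1},
    {"x": 0,"z": 0.72,"y": -0.69,"turn": -0.835,"claw": -1},
    {"x": 0,"z": 0.67,"y": -0.74,"turn": -0.835,"claw": -1},
    {"x": 0,"z": 0.6,"y": -0.79,"turn": -0.835,"claw": -1},
    {"x": 0,"turn": 0,"z": 0.54,"y": -0.9,"claw": -1},
    {"x": 0,"turn": 0,"z": 0.54,"y": -0.9,"claw": -1},
    {"x": 0,"turn": 0,"z": 0.54,"y": -0.9,"claw": -1},
    {"x": 0,"turn": 0,"z": 0.54,"y": -0.9,"claw": -1},
    {"x": 0,"turn": 0,"z": 0.54,"y": -0.9,"claw": -1},
    {"x": 0,"turn": 0,"z": 0.54,"y": -0.9,"claw": -1},
  ],
)

```text
clock: 2.85
ee_pos: [349.7, 359.0, 231.5]
ee_rot: [[0.0, 0.0, 1.0], [0.0, 1.0, -0.0], [-1.0, 0.0, 0.0]]
ft_force: [-0.3, -0.1, 0.5]
opening: 85.4
```

Call:
play_rows(
  moves=[
    {"x": 0,"turn": 0,"z": 0.63,"y": -1,"claw": -1},
    {"x": 0,"turn": 0,"z": 0.63,"y": -1,"claw": -1},
    {"x": 0,"turn": 0,"z": 0.63,"y": -1,"claw": -1},
    {"x": 0,"turn": 0,"z": 0.63,"y": -1,"claw": -1},
    {"x": 0,"turn": 0,"z": 0.63,"y": -1,"claw": -1},
    {"x": 0,"turn": 0,"z": 0.63,"y": -1,"claw": -1},
    {"x": 0,"turn": 0,"z": 0.63,"y": -1,"claw": -1},
    {"x": 0,"turn": 0,"z": 0.63,"y": -1,"claw": -1},
    {"x": 0,"turn": 0,"z": 0.63,"y": -1,"claw": -1},
    {"x": 0,"turn": 0,"z": 0.63,"y": -1,"claw": -1},
  ],
)

```text
clock: 3.85
ee_pos: [538.7, 58.8, 231.5]
ee_rot: [[0.0, 0.0, 1.0], [0.0, 1.0, -0.0], [-1.0, 0.0, 0.0]]
ft_force: [0.2, 1.1, -0.1]
opening: 85.2
```

```bash
python3 - <<'E'
from h import *
np.set_printoptions(precision=2,suppress=True)
s=monitor.get_state(); print(s['ee_pos'],s['joint_positions'],s['clock'])
save('wrist','wrist2.png')
for k,z in dict(seam0=65,knob_grip=119,fixture=0).items():
    for r in spotter.landmark_of(k,'wrist')[:5]:
        print(k,round(r['score'],2),np.array(r['pixel']),atz('wrist',r['pixel'],z))
E
```

```text
[538.71  58.83 231.52] [-0.34  0.35  0.19  1.84 -0.08  0.96  1.45] 3.85
seam0 0.92 [185.4 236.6] [537.62  11.78  65.  ]
seam0 0.91 [247.3 257.8] [604.36  31.25  65.  ]
seam0 0.91 [271.5 265.1] [632.54  38.4   65.  ]
seam0 0.78 [208.9 240.4] [562.07  14.59  65.  ]
seam0 0.74 [228.  254.9] [582.79  28.8   65.  ]
knob_grip 0.62 [220.1 349.9] [555.61 117.37 119.  ]
fixture 0.75 [213.  255.4] [583.34  30.47   0.  ]
```

View pics/wrist2.png

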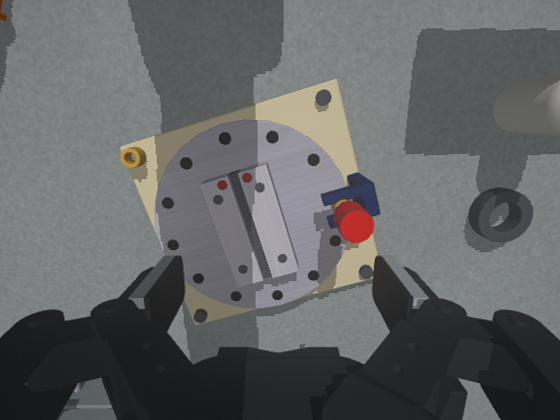

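```bash
python3 - <<'E'
import cv2
im=cv2.imread('pics/wrist2.png')
c=cv2.resize(im[160:300,190:310],None,fx=5,fy=5,interpolation=cv2.INTER_LINEAR)
cv2.imwrite('pics/z1.png',c[:,:600][:600])
cv2.imwrite('pics/z2.png',cv2.resize(im[290-50:290,190:310],None,fx=5,fy=5,interpolation=cv2.INTER_LINEAR))
E
```

```text
(no output)
```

View pics/z1.png

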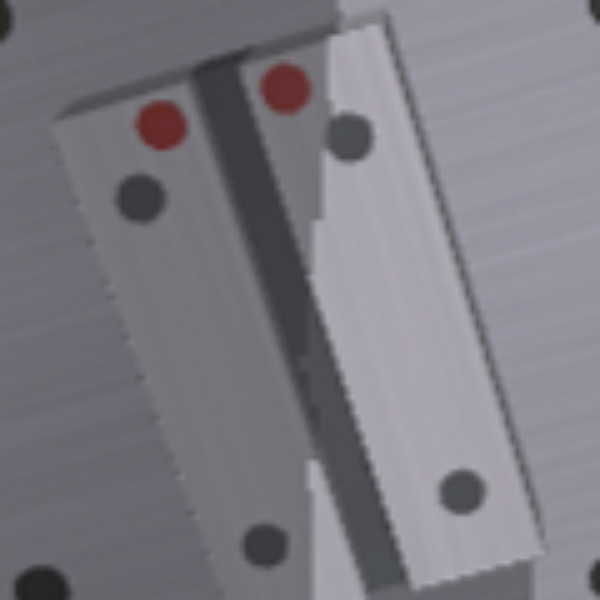

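View pics/z2.png

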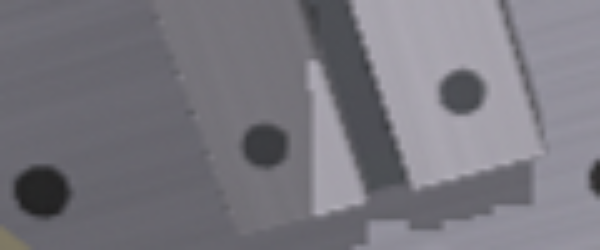

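```bash
cat > fit.py <<'E'
from h import *
from scipy.optimize import least_squares
def fit(cam,fp,px,st,free_z=False):
    fp=np.array(fp,float); px=np.array(px)
    def f(p):
        c,s=np.cos(p[2]),np.sin(p[2]); r=[]
        for (a,b),q in zip(fp,px):
            P=[p[0]+c*a-s*b,p[1]+s*a+c*b,65.]
            r+=list(proj(cam,P,st)-q)
        return r
    return least_squares(f,[583,30,0.25])
E
python3 - <<'E'
from fit import *
np.set_printoptions(precision=3,suppress=True)
st=monitor.get_state()
z=[(57,120),(385,22),(543,550),(240,635),(192,80),(240,65),(365,602),(410,588)]
px=[(160+(y-2)/5,190+(x-2)/5) for x,y in z]
fp=[(-60,-35),(-60,35),(60,35),(60,-35),(-60,-5),(-60,5),(60,-5),(60,5)]
r=fit('wrist',fp,px,st); print(r.x, r.fun.reshape(-1,2))
p=r.x;c,s=np.cos(p[2]),np.sin(p[2])
for a in (-50,0,50):print(a,p[0]+c*a,p[1]+s*a)
E
```

```text
[580.975  30.548   0.278] [[-0.376 -1.51 ]
 [-0.31   0.246]
 [ 1.197  0.626]
 [ 0.397 -0.621]
 [-0.669  0.085]
 [-0.459  0.106]
 [ 0.114  0.657]
 [ 0.6    0.492]]
-50 532.9013801957869 16.80332649586954
0 580.9750370950632 30.548271469592304
50 629.0486939943394 44.29321644331507
```

Call:
play_rows(
  moves=[
    {"x": 0,"turn": 0,"z": -0.33,"y": -1,"claw": -1},
    {"x": 0,"turn": 0,"z": -0.33,"y": -1,"claw": -1},
    {"x": 0,"turn": 0,"z": -0.33,"y": -1,"claw": -1},
    {"x": 0,"turn": 0,"z": -0.33,"y": -1,"claw": -1},
    {"x": 0,"turn": 0,"z": -0.33,"y": -1,"claw": -1},
    {"x": 0,"turn": 0,"z": -0.33,"y": -1,"claw": -1},
    {"x": 0,"turn": 0,"z": -0.33,"y": -1,"claw": -1},
    {"x": 0,"turn": 0,"z": -0.33,"y": -1,"claw": -1},
    {"x": 0,"turn": 0,"z": -0.33,"y": -1,"claw": -1},
    {"x": 0,"turn": 0,"z": -0.33,"y": -1,"claw": -1},
  ],
)

```text
clock: 5.05
ee_pos: [438.9, -239.3, 231.4]
ee_rot: [[0.001, -0.002, 1.0], [0.001, 1.0, 0.002], [-1.0, 0.001, 0.001]]
ft_force: [0.4, 0.1, -0.4]
opening: 85.3
```

```bash
python3 - <<'E'
from h import *
np.set_printoptions(precision=2,suppress=True)
s=monitor.get_state(); print(s['ee_pos'],s['joint_positions'],s['clock'])
save('wrist','wrist3.png')
for k,z in dict(holder_hole0=70,holder=0,scriber=15,scriber_tip=15).items():
    for r in spotter.landmark_of(k,'wrist')[:5]:
        print(k,round(r['score'],2),np.array(r['pixel']),atz('wrist',r['pixel'],z))
E
```

```text
[ 438.89 -239.32  231.43] [ 0.13  0.29  0.33  1.94 -0.12  0.93  2.1 ] 5.05
holder_hole0 0.71 [189.1 166.8] [ 436.77 -353.67   70.  ]
holder 0.96 [177.6 188.5] [ 439.12 -348.66    0.  ]
scriber 0.89 [161.3 103.5] [ 418.61 -437.64   15.  ]
scriber 0.82 [165.4 265.6] [ 423.43 -253.75   15.  ]
scriber 0.72 [ 93.6 198.6] [ 346.15 -324.84   15.  ]
scriber 0.59 [178.1 187. ] [ 437.99 -344.41   15.  ]
scriber 0.42 [241.1 393.1] [515.87 -99.55  15.  ]
scriber_tip 0.84 [162.  104.5] [ 420.01 -435.81   15.  ]
scriber_tip 0.73 [165.8 270.7] [ 424.2  -247.19   15.  ]
scriber_tip 0.7 [ 91.7 198.3] [ 344.68 -324.38   15.  ]
scriber_tip 0.19 [190.2 165. ] [ 452.7  -370.26   15.  ]
```

View pics/wrist3.png

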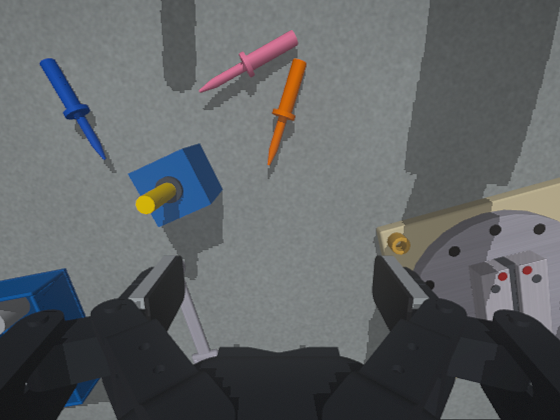

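```bash
python3 - <<'E'
from h import *
np.set_printoptions(precision=2,suppress=True)
for i in range(1):
    a=save('top','top3.png'); b=save('scene','scene3.png'); 
def crop(im,r0,r1,c0,c1,s): return cv2.resize(im[r0:r1,c0:c1,::-1],None,fx=s,fy=s,interpolation=cv2.INTER_LINEAR)
cv2.imwrite('pics/t3.png',np.hstack([crop(a,210,300,340,460,3.3),crop(b,170,260,70,190,3.3)]))
print(monitor.get_state()['clock'])
E
```

```text
5.4
```

View pics/t3.png

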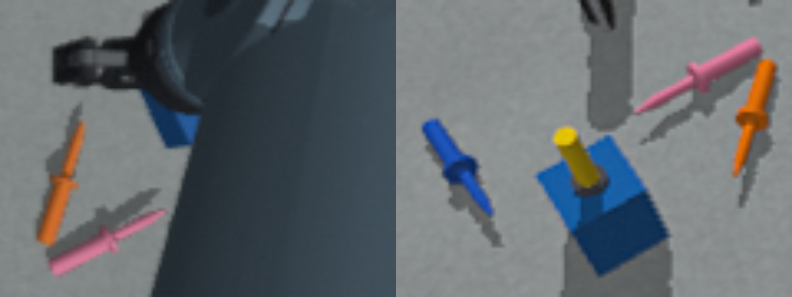

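Call:
play_rows(
  moves=[
    {"x": 0,"turn": 0,"z": 0,"y": -0.8,"claw": -1},
    {"x": 0,"turn": 0,"z": 0,"y": -0.8,"claw": -1},
    {"x": 0,"turn": 0,"z": 0,"y": -0.8,"claw": -1},
    {"x": 0,"turn": 0,"z": 0,"y": -0.8,"claw": -1},
    {"x": 0,"turn": 0,"z": 0,"y": -0.4,"claw": -1},
    {"x": 0,"turn": 0,"z": 0,"y": 0,"claw": -1},
    {"x": 0,"turn": 0,"z": 0,"y": 0,"claw": -1},
    {"x": 0,"turn": 0,"z": 0,"y": 0,"claw": -1},
    {"x": 0,"turn": 0,"z": 0,"y": 0,"claw": -1},
    {"x": 0,"turn": 0,"z": 0,"y": 0,"claw": -1},
  ],
)

```text
clock: 6.4
ee_pos: [439.1, -347.1, 231.4]
ee_rot: [[0.0, -0.001, 1.0], [0.0, 1.0, 0.001], [-1.0, 0.0, 0.0]]
ft_force: [-0.1, 0.1, 0.6]
opening: 85.4
```

```bash
python3 - <<'E'
from h import *
np.set_printoptions(precision=2,suppress=True)
s=monitor.get_state(); print(s['ee_pos'],s['joint_positions'],s['clock'])
im=save('wrist','wrist4.png')
for k,z in dict(holder_hole0=70,holder=0,scriber=15).items():
    for r in spotter.landmark_of(k,'wrist')[:5]:
        print(k,round(r['score'],2),np.array(r['pixel']),atz('wrist',r['pixel'],z))
hsv=cv2.cvtColor(im,cv2.COLOR_RGB2HSV); m=(cv2.inRange(hsv,(18,150,60),(35,255,255)))
n,l,stt,c=cv2.connectedComponentsWithStats(m); print(stt[1:],c[1:])
cv2.imwrite('pics/w4.png',cv2.resize(im[150:300,190:370,::-1],None,fx=4,fy=4))
E
```

```text
[ 439.12 -347.15  231.36] [ 0.31  0.4   0.37  1.8  -0.17  0.98  2.31] 6.4
holder_hole0 0.56 [188.  272.7] [ 437.9  -353.64   70.  ]
holder 0.57 [179.8 279.6] [ 442.73 -346.67    0.  ]
scriber 0.87 [163.4 361.6] [ 421.07 -253.55   15.  ]
scriber 0.64 [178.5 280.2] [ 438.37 -346.14   15.  ]
scriber 0.58 [ 92.5 300.1] [ 344.92 -324.86   15.  ]
[[271 183  18  31 470]
 [488 239   6   7   9]
 [494 238   3   3   5]
 [487 238  17  16  62]
 [487 246   1   1   1]] [[279.4  198.28]
 [490.33 241.78]
 [495.   238.6 ]
 [497.52 247.19]
 [487.   246.  ]]
```

View pics/w4.png

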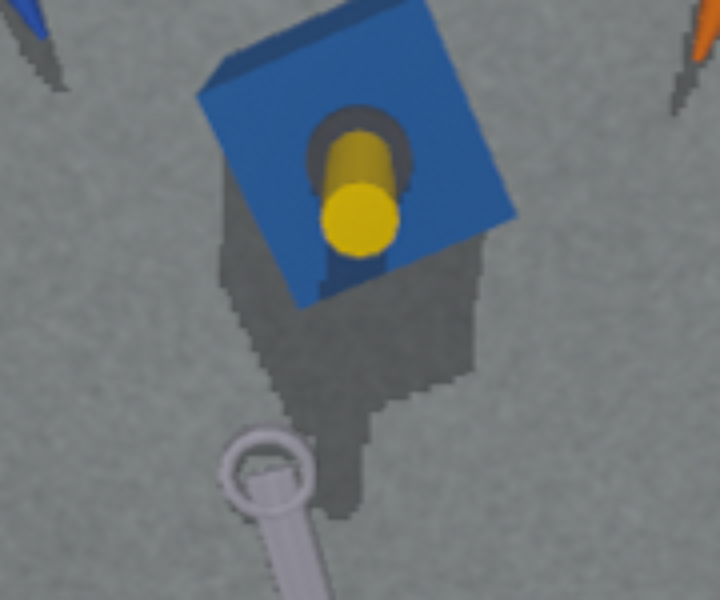

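```bash
python3 - <<'E'
from h import *
np.set_printoptions(precision=2,suppress=True)
print(atz('wrist',(204.7,279.7),130),atz('wrist',(189.1,279.7),75))
C=[atz('wrist',(150+(y-1.5)/4,190+(x-1.5)/4),70) for x,y in[(197,95),(427,0),(517,215),(300,308)]]
print(np.array(C),(C[0]+C[2])/2,(C[1]+C[3])/2,[np.linalg.norm(C[i]-C[i-1]) for i in range(4)])
E
```

```text
[ 438.64 -347.31  130.  ] [ 437.82 -347.03   75.  ]
[[ 423.25 -386.68   70.  ]
 [ 400.5  -331.13   70.  ]
 [ 453.49 -307.93   70.  ]
 [ 477.91 -362.33   70.  ]] [ 438.37 -347.3    70.  ] [ 439.2  -346.73   70.  ] [np.float64(59.84220500238923), np.float64(60.0283613332788), np.float64(57.84934806130389), np.float64(59.63416175593721)]
```

Call:
play_rows(
  moves=[
    {"x": 0.8,"turn": 0,"z": 0,"y": 0,"claw": -1},
    {"x": 0.8,"turn": 0,"z": 0,"y": 0,"claw": -1},
    {"x": 0.8,"turn": 0,"z": 0,"y": 0,"claw": -1},
    {"x": 0.8,"turn": 0,"z": 0,"y": 0,"claw": -1},
    {"x": 0.8,"turn": 0,"z": 0,"y": 0,"claw": -1},
    {"x": 0.6,"turn": 0,"z": 0,"y": 0,"claw": -1},
    {"x": 0.2,"turn": 0,"z": 0,"y": 0,"claw": -1},
    {"x": 0,"turn": 0,"z": 0,"y": 0,"claw": 0.2},
    {"x": 0,"turn": 0,"z": 0,"y": 0,"claw": 1},
    {"x": 0,"turn": 0,"z": 0,"y": 0,"claw": 1},
  ],
  newtons=60,
)

```text
clock: 7.6
ee_pos: [439.6, -348.5, 88.4]
ee_rot: [[0.002, 0.0, 1.0], [-0.001, 1.0, -0.0], [-1.0, -0.001, 0.002]]
ft_force: [-0.4, 0.1, -0.3]
opening: 44.0
```

Call:
play_rows(
  moves=[
    {"x": 0,"turn": 0,"z": 0,"y": 0,"claw": 1},
    {"x": 0,"turn": 0,"z": 0,"y": 0,"claw": 1},
    {"x": 0,"turn": 0,"z": 0,"y": 0,"claw": 1},
    {"x": 0,"turn": 0,"z": 0,"y": 0,"claw": 1},
    {"x": 0,"turn": 0,"z": 0,"y": 0,"claw": 1},
    {"x": 0,"turn": 0,"z": 0,"y": 0,"claw": 1},
    {"x": 0,"turn": 0,"z": 0,"y": 0,"claw": 1},
    {"x": 0,"turn": 0,"z": 0,"y": 0,"claw": 1},
    {"x": -0.1,"turn": 0,"z": 0,"y": 0,"claw": 1},
    {"x": -0.1,"turn": 0,"z": 0,"y": 0,"claw": 1},
  ],
  newtons=60,
)

```text
clock: 8.6
ee_pos: [438.6, -347.8, 93.2]
ee_rot: [[-0.001, 0.0, 1.0], [0.0, 1.0, -0.0], [-1.0, 0.0, -0.001]]
ft_force: [1.0, -0.3, -0.8]
opening: 14.4
```

```bash
python3 - <<'E'
from h import *
np.set_printoptions(precision=2,suppress=True)
s=monitor.get_state(); print(s)
im=save('wrist','wrist5.png')
E
```

```text
{'clock': 8.6, 'joint_positions': array([ 0.36,  0.59,  0.3 ,  1.89, -0.26,  0.7 ,  2.38]), 'qd': array([-0.02, -0.05,  0.02, -0.01,  0.02,  0.06, -0.02]), 'joint_efforts': array([  0.08, -51.9 ,   5.74, -18.53,  -0.02,  -0.08,   0.02]), 'ee_pos': array([ 438.59, -347.84,   93.19]), 'ee_rot': array([[-0.,  0.,  1.],
       [ 0.,  1., -0.],
       [-1.,  0., -0.]]), 'ft_force': array([ 0.96, -0.31, -0.76]), 'wrist_torque': array([ 0.01, -0.04, -0.02]), 'opening': 14.375879645916442}
```

View pics/wrist5.png

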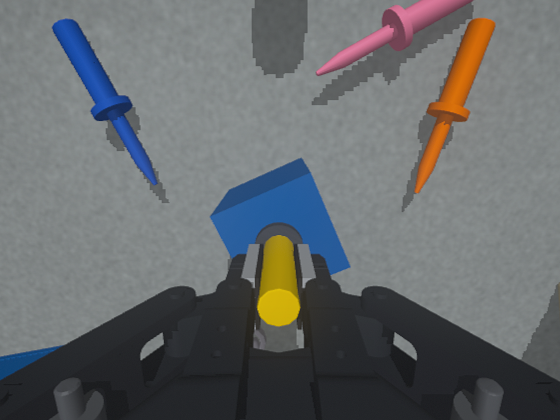

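Call:
play_rows(
  moves=[
    {"x": -0.5,"turn": 0,"z": 0,"y": 0,"claw": 1},
    {"x": -0.9,"turn": 0,"z": 0,"y": 0,"claw": 1},
    {"x": -0.9,"turn": 0,"z": 0,"y": 0,"claw": 1},
    {"x": -0.3,"turn": 0,"z": 0,"y": 0.4,"claw": 1},
    {"x": 0,"turn": 0,"z": 0.26,"y": 0.8,"claw": 1},
    {"x": 0,"turn": 0,"z": 0.26,"y": 1,"claw": 1},
    {"x": 0,"turn": 0,"z": 0.26,"y": 1,"claw": 1},
    {"x": 0,"turn": 0,"z": 0.26,"y": 1,"claw": 1},
    {"x": 0,"turn": 0,"z": 0.26,"y": 1,"claw": 1},
    {"x": 0,"turn": 0,"z": 0.26,"y": 1,"claw": 1},
  ],
)

```text
clock: 9.65
ee_pos: [485.4, -159.7, 171.2]
ee_rot: [[-0.001, -0.0, 1.0], [0.0, 1.0, 0.0], [-1.0, 0.0, -0.001]]
ft_force: [0.4, 0.5, -0.4]
opening: 14.4
```

Call:
play_rows(
  moves=[
    {"x": 0,"turn": 0,"z": 0.26,"y": 1,"claw": 1},
    {"x": 0,"turn": 0,"z": 0.26,"y": 1,"claw": 1},
    {"x": 0,"turn": 0,"z": 0.26,"y": 1,"claw": 1},
    {"x": 0,"turn": 0,"z": 0.26,"y": 1,"claw": 1},
    {"x": 0,"turn": 0,"z": 0.26,"y": 1,"claw": 1},
    {"x": 0,"turn": 0,"z": 0.26,"y": 0.6,"claw": 1},
    {"x": 0,"turn": 0,"z": 0.03,"y": 0.33,"claw": 1},
    {"x": 0,"turn": 0,"z": 0,"y": 0,"claw": 1},
    {"x": 0,"turn": 0,"z": 0,"y": 0,"claw": 1},
    {"x": 0,"turn": 0,"z": 0,"y": 0,"claw": 1},
  ],
)

```text
clock: 10.65
ee_pos: [533.0, 14.4, 171.3]
ee_rot: [[-0.0, 0.002, 1.0], [-0.001, 1.0, -0.002], [-1.0, -0.001, -0.0]]
ft_force: [0.2, -0.3, -0.8]
opening: 14.3
```

```bash
python3 - <<'E'
from h import *
np.set_printoptions(precision=2,suppress=True)
im=save('wrist','wrist6.png')
for i in range(4): 
    s=monitor.get_state(); print(s['ee_pos'],s['clock'],s['opening']); 
    a=save(('scene','top')[i%2],'x%d.png'%i)
a=cv2.imread('pics/x0.png');b=cv2.imread('pics/x1.png')
cv2.imwrite('pics/st6.png',np.hstack([cv2.resize(a[150:310,210:370],None,fx=2.4,fy=2.4),cv2.resize(b[120:280,200:360],None,fx=2.4,fy=2.4)]))
E
```

```text
[533.08  14.47 171.32] 10.7 14.764248578432317
[533.21  14.64 171.35] 10.75 14.655074647527838
[533.31  14.92 171.37] 10.8 14.931391310829461
[533.35  15.15 171.34] 10.85 13.875696631750927
```

View pics/wrist6.png

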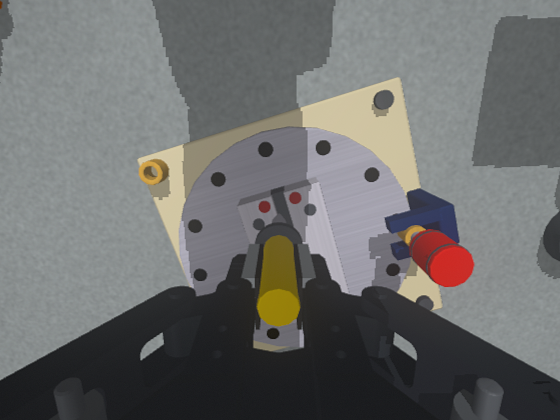

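View pics/st6.png

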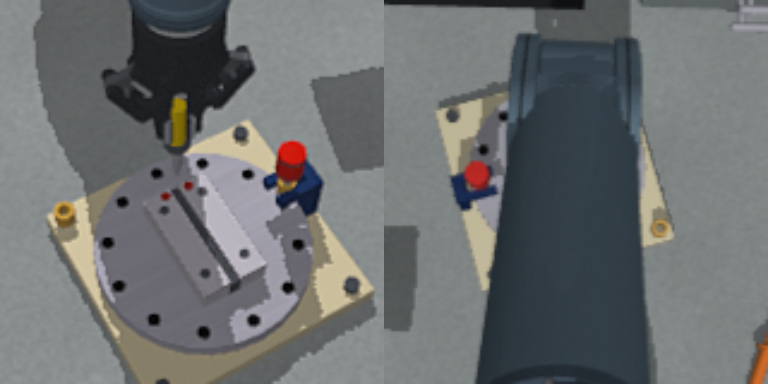

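```bash
python3 - <<'E'
from h import *
np.set_printoptions(precision=2,suppress=True)
def reds(fn,box):
    im=cv2.imread(fn); h=cv2.cvtColor(im,cv2.COLOR_BGR2HSV)
    m=cv2.inRange(h,(0,110,40),(8,255,255))|cv2.inRange(h,(172,110,40),(180,255,255))
    n,l,s,c=cv2.connectedComponentsWithStats(m)
    return [(c[i][1],c[i][0],s[i][4]) for i in range(1,n) if s[i][4]>8]
s2={'ee_pos':[538.7,58.8,231.4],'ee_rot':np.array([[0,0,1],[0,1,0],[-1,0,0]])}
s6={'ee_pos':[533.0,14.4,171.35],'ee_rot':np.array([[0,0.001,1],[-0.001,1,-0.001],[-1,-0.0005,0]])}
for fn,st in(('wrist2',s2),('wrist6',s6)):
    for r,c,a in reds(f'pics/{fn}.png',0):
        print(fn,r,c,a,atz('wrist',(r,c),65,st) if a<200 else atz('wrist',(r,c),136,st))
for P in [(533,14.8,99.5),(532.5,15,99.5)]: print(proj('scene',P))
for r,c,a in reds('pics/x0.png',0): print('scene',r,c,a,atz('scene',(r,c),65))
print(monitor.get_state()['clock'])
a=cv2.imread('pics/x0.png')
cv2.imwrite('pics/tip6.png',cv2.resize(a[190:250,255:335],None,fx=8,fy=8))
E
```

```text
wrist2 177.25806451612902 246.74193548387098 62 [527.73  26.91  65.  ]
wrist2 184.8 221.87692307692308 65 [535.31   1.9   65.  ]
wrist2 222.03206751054853 353.6455696202532 1185 [551.11 117.96 136.  ]
wrist6 197.6504854368932 294.8349514563107 103 [528.13  27.08  65.  ]
wrist6 206.42156862745097 263.96078431372547 102 [535.49   1.87  65.  ]
wrist6 258.356783919598 441.9221105527638 2388 [549.22 114.1  136.  ]
[221.8  283.86]
[221.61 283.9 ]
scene 216.66857142857143 330.6742857142857 175 [522.74 135.19  65.  ]
scene 227.0 288.0 9 [528.53  26.35  65.  ]
10.9
```

View pics/tip6.png

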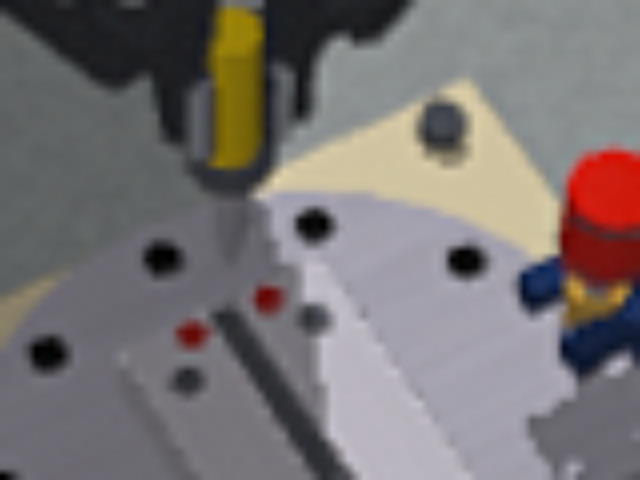

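```bash
python3 - <<'E'
from h import *
np.set_printoptions(precision=2,suppress=True)
s2={'ee_pos':[538.7,58.8,231.4],'ee_rot':np.array([[0,0,1],[0,1,0],[-1,0,0]])}
g=lambda x,y:atz('wrist',(160+(y-2)/5,190+(x-2)/5),65,s2)
A=g(216,72.5);B=g(387.5,595);print(A,B,np.linalg.norm(A-B),np.arctan2((B-A)[1],(B-A)[0]))
for x,y in[(192,80),(240,65),(365,602),(410,588),(57,120),(385,22),(543,550),(240,635)]:print(g(x,y))
u=(B-A)/np.linalg.norm(B-A);m=(A+B)/2;print('seams',[m+u*a for a in(-50,-25,0,25,50)])
E
python3 - <<'E'
import cv2
im=cv2.imread('pics/wrist6.png')
cv2.imwrite('pics/z6.png',cv2.resize(im[170:270,220:360],None,fx=5,fy=5,interpolation=cv2.INTER_LINEAR))
E
```

```text
[524.56  13.22  65.  ] [638.94  45.97  65.  ] 118.9748405946843 0.2788590247341418
[526.05   8.41  65.  ]
[523.07  18.01  65.  ]
[640.62  41.06  65.  ]
[637.26  50.86  65.  ]
[534.08 -18.84  65.  ]
[514.6   46.73  65.  ]
[628.25  79.53  65.  ]
[648.58  13.63  65.  ]
seams [array([533.68,  15.83,  65.  ]), array([557.71,  22.71,  65.  ]), array([581.75,  29.59,  65.  ]), array([605.78,  36.47,  65.  ]), array([629.82,  43.35,  65.  ])]
```

View pics/z6.png

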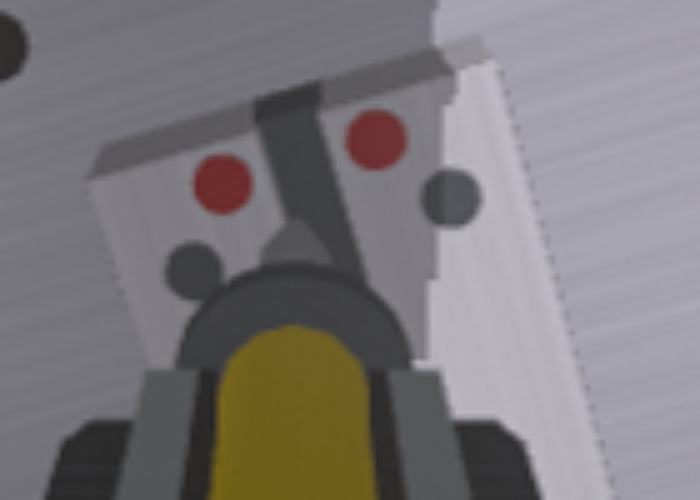

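Call:
play_rows(
  moves=[
    {"x": 0.2,"turn": 0,"z": 0.02,"y": 0,"claw": 1},
    {"x": 0.2,"turn": 0,"z": 0,"y": 0,"claw": 1},
    {"x": 0.2,"turn": 0,"z": 0,"y": 0,"claw": 1},
    {"x": 0.2,"turn": 0,"z": 0,"y": 0,"claw": 1},
    {"x": 0.03,"turn": 0,"z": 0,"y": 0,"claw": 1},
    {"x": 0,"turn": 0,"z": 0,"y": 0,"claw": 1},
    {"x": 0,"turn": 0,"z": 0,"y": 0,"claw": 1},
    {"x": 0,"turn": 0,"z": 0,"y": 0,"claw": 1},
    {"x": 0,"turn": 0,"z": 0,"y": 0,"claw": 1},
    {"x": 0,"turn": 0,"z": 0,"y": 0,"claw": 1},
  ],
)

```text
clock: 11.9
ee_pos: [534.2, 16.0, 146.6]
ee_rot: [[0.0, 0.0, 1.0], [0.0, 1.0, -0.0], [-1.0, 0.0, 0.0]]
ft_force: [0.0, 0.5, -0.3]
opening: 14.7
```

```bash
python3 - <<'E'
from h import *
np.set_printoptions(precision=2,suppress=True)
s=monitor.get_state(); print(s['ee_pos'],s['clock'],s['opening'],s['ee_rot'],s['ft_force'])
w=save('wrist','wrist7.png')
s=monitor.get_state(); print(s['ee_pos'])
a=save('scene','scene7.png')
s=monitor.get_state(); print(s['ee_pos'])
cv2.imwrite('pics/z7.png',np.hstack([cv2.resize(w[150:250,220:340,::-1],(480,400)),cv2.resize(a[190:250,260:320,::-1],(400,400))])[:,:800])
print(proj('scene',(s['ee_pos'][0]-.8,s['ee_pos'][1],s['ee_pos'][2]-72.4)))
E
```

```text
[534.18  15.96 146.56] 11.9 14.707250553631667 [[ 0.  0.  1.]
 [ 0.  1. -0.]
 [-1.  0.  0.]] [ 0.05  0.49 -0.32]
[534.15  15.98 146.54]
[534.14  15.95 146.5 ]
[227.51 284.28]
```

View pics/z7.png

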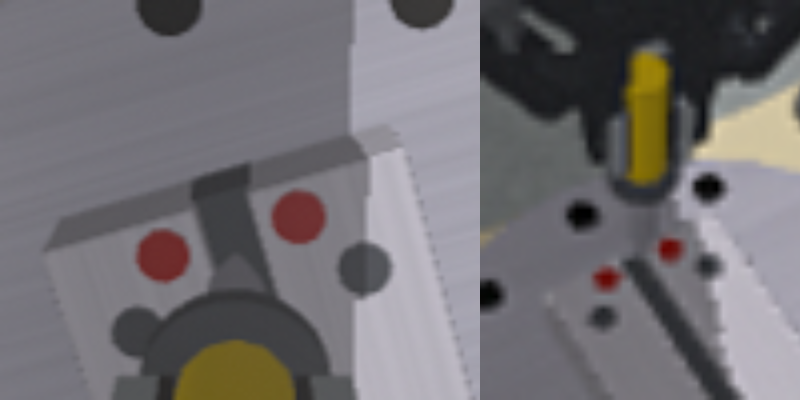

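```bash
python3 - <<'E'
from h import *
np.set_printoptions(precision=2,suppress=True)
print(atz('wrist',(213.4,279.1),74), proj('wrist',(533.4,15.9,74)))
# groove center at same view, lips from z7 near end: left(195,187) right(250,167); dots row
for x,y in[(195,190),(249,168)]: print(atz('wrist',(150+(y-1.5)/4,220+(x-1.5)/4),65))
E
```

```text
[532.51  15.83  74.  ] [214.6 279.2]
[522.76   8.01  65.  ]
[518.65  17.88  65.  ]
```

Call:
play_rows(
  moves=[
    {"x": 0.09,"turn": 0,"z": 0,"y": 0,"claw": 1},
    {"x": 0.09,"turn": 0,"z": 0,"y": 0,"claw": 1},
    {"x": 0.09,"turn": 0,"z": 0,"y": 0,"claw": 1},
    {"x": 0.09,"turn": 0,"z": 0,"y": 0,"claw": 1},
    {"x": 0.09,"turn": 0,"z": 0,"y": 0,"claw": 1},
    {"x": 0,"turn": 0,"z": 0,"y": 0,"claw": 1},
    {"x": 0,"turn": 0,"z": 0,"y": 0,"claw": 1},
    {"x": 0,"turn": 0,"z": 0,"y": 0,"claw": 1},
    {"x": 0,"turn": 0,"z": 0,"y": 0,"claw": 1},
    {"x": 0,"turn": 0,"z": 0,"y": 0,"claw": 1},
  ],
)

```text
clock: 13.0
ee_pos: [534.2, 16.0, 133.0]
ee_rot: [[0.0, 0.0, 1.0], [0.0, 1.0, -0.0], [-1.0, 0.0, 0.0]]
ft_force: [-1.1, 0.5, -1.9]
opening: 14.8
```

```bash
python3 - <<'E'
from h import *
np.set_printoptions(precision=2,suppress=True)
s=monitor.get_state(); print(s['ee_pos'],s['clock'],s['opening'],s['ft_force'],s['wrist_torque'])
w=save('wrist','wrist8.png')
a=save('scene','scene8.png')
cv2.imwrite('pics/z8.png',np.hstack([cv2.resize(w[150:250,220:340,::-1],(480,400)),cv2.resize(a[200:260,260:320,::-1],(400,400))])[:,:800])
E
```

```text
[534.17  15.98 133.01] 13.0 14.760348583064777 [-1.15  0.48 -1.92] [-0.03  0.   -0.03]
```

View pics/z8.png

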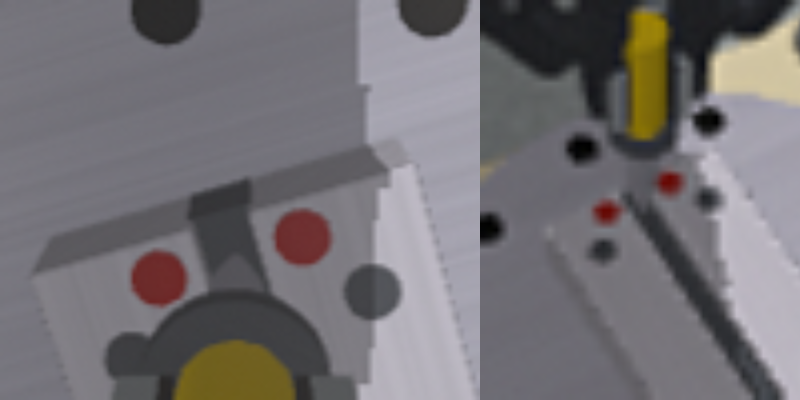

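Call:
play_rows(
  moves=[
    {"x": 0,"turn": 0,"z": 0.08,"y": 0.023,"claw": 1},
    {"x": 0,"turn": 0,"z": 0.08,"y": 0.023,"claw": 1},
    {"x": 0,"turn": 0,"z": 0.08,"y": 0.023,"claw": 1},
    {"x": 0,"turn": 0,"z": 0.08,"y": 0.023,"claw": 1},
    {"x": 0,"turn": 0,"z": 0.08,"y": 0.023,"claw": 1},
    {"x": 0,"turn": 0,"z": 0.08,"y": 0.023,"claw": 1},
    {"x": 0,"turn": 0,"z": 0.08,"y": 0.023,"claw": 1},
    {"x": 0,"turn": 0,"z": 0.08,"y": 0.023,"claw": 1},
    {"x": 0,"turn": 0,"z": 0.08,"y": 0.023,"claw": 1},
    {"x": 0,"turn": 0,"z": 0.08,"y": 0.023,"claw": 1},
  ],
)

```text
clock: 14.1
ee_pos: [558.3, 22.9, 132.9]
ee_rot: [[0.0, 0.0, 1.0], [0.0, 1.0, -0.0], [-1.0, 0.0, 0.0]]
ft_force: [0.0, -0.4, -0.6]
opening: 14.6
```

```bash
python3 - <<'E'
from h import *
np.set_printoptions(precision=2,suppress=True)
s=monitor.get_state(); print(s['ee_pos'],s['clock'],s['opening'],s['ft_force'],s['wrist_torque'])
w=save('wrist','wrist9.png')
cv2.imwrite('pics/z9.png',np.hstack([cv2.resize(w[130:250,200:340,::-1],(560,480))]))
E
```

```text
[558.29  22.92 132.91] 14.1 14.631235273768688 [ 0.01 -0.38 -0.62] [-0.07 -0.01  0.03]
```

View pics/z9.png

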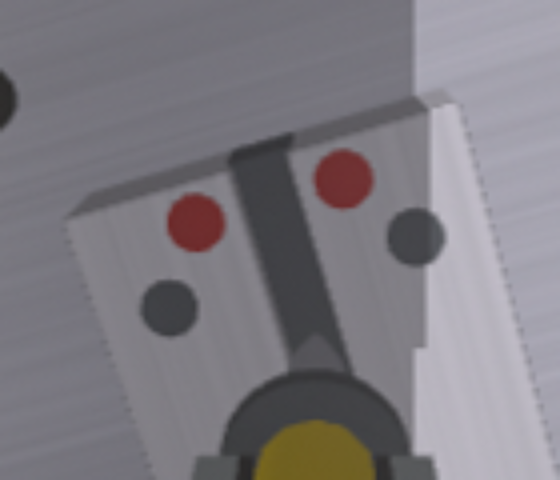

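Call:
play_rows(
  moves=[
    {"x": 0,"turn": 0,"z": 0.08,"y": 0.022,"claw": 1},
    {"x": 0,"turn": 0,"z": 0.08,"y": 0.022,"claw": 1},
    {"x": 0,"turn": 0,"z": 0.08,"y": 0.022,"claw": 1},
    {"x": 0,"turn": 0,"z": 0.08,"y": 0.022,"claw": 1},
    {"x": 0,"turn": 0,"z": 0.08,"y": 0.022,"claw": 1},
    {"x": 0,"turn": 0,"z": 0.08,"y": 0.022,"claw": 1},
    {"x": 0,"turn": 0,"z": 0.08,"y": 0.022,"claw": 1},
    {"x": 0,"turn": 0,"z": 0.08,"y": 0.022,"claw": 1},
    {"x": 0,"turn": 0,"z": 0.08,"y": 0.022,"claw": 1},
    {"x": 0,"turn": 0,"z": 0.08,"y": 0.022,"claw": 1},
  ],
)

```text
clock: 15.15
ee_pos: [582.3, 29.5, 132.9]
ee_rot: [[0.0, 0.0, 1.0], [-0.0, 1.0, -0.0], [-1.0, -0.0, 0.0]]
ft_force: [0.1, 0.4, -0.5]
opening: 14.7
```

Call:
play_rows(
  moves=[
    {"x": 0,"turn": 0,"z": 0.08,"y": 0.023,"claw": 1},
    {"x": 0,"turn": 0,"z": 0.08,"y": 0.023,"claw": 1},
    {"x": 0,"turn": 0,"z": 0.08,"y": 0.023,"claw": 1},
    {"x": 0,"turn": 0,"z": 0.08,"y": 0.023,"claw": 1},
    {"x": 0,"turn": 0,"z": 0.08,"y": 0.023,"claw": 1},
    {"x": 0,"turn": 0,"z": 0.08,"y": 0.023,"claw": 1},
    {"x": 0,"turn": 0,"z": 0.08,"y": 0.023,"claw": 1},
    {"x": 0,"turn": 0,"z": 0.08,"y": 0.023,"claw": 1},
    {"x": 0,"turn": 0,"z": 0.08,"y": 0.023,"claw": 1},
    {"x": 0,"turn": 0,"z": 0.08,"y": 0.023,"claw": 1},
  ],
)

```text
clock: 16.15
ee_pos: [606.3, 36.4, 132.9]
ee_rot: [[0.0, 0.0, 1.0], [0.0, 1.0, -0.0], [-1.0, 0.0, 0.0]]
ft_force: [0.2, -0.6, -1.0]
opening: 14.7
```

```bash
python3 - <<'E'
from h import *
np.set_printoptions(precision=2,suppress=True)
s=monitor.get_state(); print(s['ee_pos'],s['clock'],s['opening'],s['ft_force'],s['wrist_torque'])
w=save('wrist','wrist10.png')
cv2.imwrite('pics/z10.png',np.hstack([cv2.resize(w[130:250,200:340,::-1],(560,480))]))
E
```

```text
[606.3   36.42 132.89] 16.15 14.678975813879429 [ 0.2  -0.58 -0.98] [ 0.05 -0.02 -0.05]
```

View pics/z10.png

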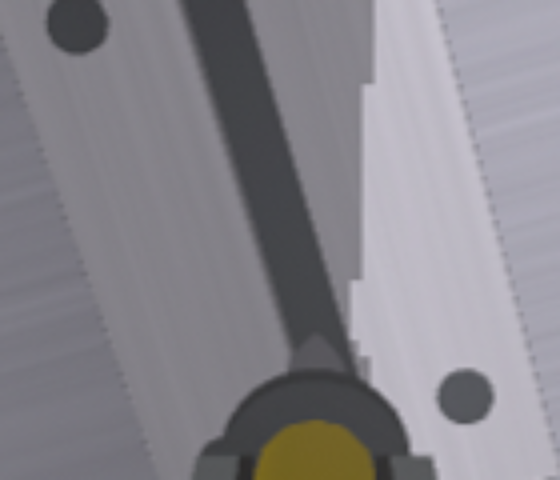

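Call:
play_rows(
  moves=[
    {"x": 0,"turn": 0,"z": 0.08,"y": 0.023,"claw": 1},
    {"x": 0,"turn": 0,"z": 0.08,"y": 0.023,"claw": 1},
    {"x": 0,"turn": 0,"z": 0.08,"y": 0.023,"claw": 1},
    {"x": 0,"turn": 0,"z": 0.08,"y": 0.023,"claw": 1},
    {"x": 0,"turn": 0,"z": 0.08,"y": 0.023,"claw": 1},
    {"x": 0,"turn": 0,"z": 0.08,"y": 0.023,"claw": 1},
    {"x": 0,"turn": 0,"z": 0.08,"y": 0.023,"claw": 1},
    {"x": 0,"turn": 0,"z": 0.08,"y": 0.023,"claw": 1},
    {"x": 0,"turn": 0,"z": 0.08,"y": 0.023,"claw": 1},
    {"x": 0,"turn": 0,"z": 0.08,"y": 0.023,"claw": 1},
  ],
)

```text
clock: 17.2
ee_pos: [630.3, 43.3, 132.9]
ee_rot: [[0.0, 0.0, 1.0], [-0.0, 1.0, -0.0], [-1.0, -0.0, 0.0]]
ft_force: [0.7, 0.2, -0.7]
opening: 14.8
```

```bash
python3 - <<'E'
from h import *
np.set_printoptions(precision=2,suppress=True)
s=monitor.get_state(); print(s['ee_pos'],s['clock'],s['opening'],s['ft_force'],s['wrist_torque'])
w=save('wrist','wrist11.png'); a=save('scene','scene11.png')
cv2.imwrite('pics/z11.png',np.hstack([cv2.resize(w[130:250,200:340,::-1],(480,411)),cv2.resize(a[220:300,260:320,::-1],(308,411))]))
print(proj('scene',(s['ee_pos'][0]-.8,s['ee_pos'][1],61)))
E
```

```text
[630.32  43.29 132.93] 17.2 14.839604050585313 [ 0.66  0.19 -0.67] [-0.    0.01 -0.  ]
[263.15 305.32]
```

View pics/z11.png

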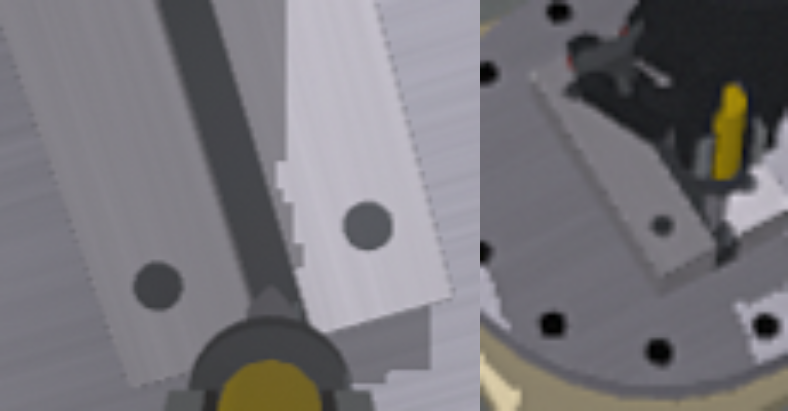

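Call:
play_rows(
  moves=[
    {"x": 0,"turn": 0,"z": 0,"y": 0,"claw": 1},
    {"x": 0,"turn": 0,"z": 0,"y": 0,"claw": 1},
    {"x": 0,"turn": 0,"z": 0,"y": 0,"claw": 1},
    {"x": -0.2,"turn": 0,"z": 0,"y": 0,"claw": 1},
    {"x": -0.5,"turn": 0,"z": 0,"y": 0,"claw": 1},
    {"x": -0.6,"turn": 0,"z": 0,"y": 0,"claw": 1},
    {"x": 0,"turn": 0,"z": -0.2,"y": -0.4,"claw": 1},
    {"x": 0,"turn": 0,"z": -0.45,"y": -0.9,"claw": 1},
    {"x": 0,"turn": 0,"z": -0.5,"y": -1,"claw": 1},
    {"x": 0,"turn": 0,"z": -0.5,"y": -1,"claw": 1},
  ],
)

```text
clock: 18.3
ee_pos: [579.2, -57.8, 172.0]
ee_rot: [[-0.0, 0.001, 1.0], [-0.001, 1.0, -0.001], [-1.0, -0.001, -0.0]]
ft_force: [0.8, -0.3, -0.8]
opening: 14.8
```

Call:
play_rows(
  moves=[
    {"x": 0,"turn": 0,"z": -0.5,"y": -1,"claw": 1},
    {"x": 0,"turn": 0,"z": -0.5,"y": -1,"claw": 1},
    {"x": 0,"turn": 0,"z": -0.5,"y": -1,"claw": 1},
    {"x": 0,"turn": 0,"z": -0.5,"y": -1,"claw": 1},
    {"x": 0,"turn": 0,"z": -0.5,"y": -1,"claw": 1},
    {"x": 0,"turn": 0,"z": -0.5,"y": -1,"claw": 1},
    {"x": 0,"turn": 0,"z": -0.5,"y": -1,"claw": 1},
    {"x": 0,"turn": 0,"z": -0.5,"y": -1,"claw": 1},
    {"x": 0,"turn": 0,"z": -0.5,"y": -1,"claw": 1},
    {"x": 0,"turn": 0,"z": -0.2,"y": -0.6,"claw": 1},
  ],
)

```text
clock: 19.3
ee_pos: [436.0, -347.2, 172.1]
ee_rot: [[-0.001, 0.005, 1.0], [-0.001, 1.0, -0.005], [-1.0, -0.001, -0.001]]
ft_force: [0.0, -0.4, -0.7]
opening: 14.6
```

```bash
python3 - <<'E'
from h import *
np.set_printoptions(precision=2,suppress=True)
for i in range(4):
    s=monitor.get_state(); print(s['ee_pos'],s['clock'],s['opening'],s['ft_force'])
    w=save('wrist','wrist12_%d.png'%i)
E
```

```text
[ 436.02 -347.18  172.11] 19.3 14.550028822973156 [ 0.01 -0.43 -0.7 ]
[ 435.24 -349.91  172.37] 19.35 14.604052504721604 [-0.07 -2.87  0.33]
[ 436.45 -347.67  172.2 ] 19.4 14.539471858016856 [-0.86 -0.44 -0.33]
[ 437.79 -345.3   171.98] 19.45 14.386231208465624 [-0.26 -0.68 -0.61]
```

View pics/wrist12_3.png

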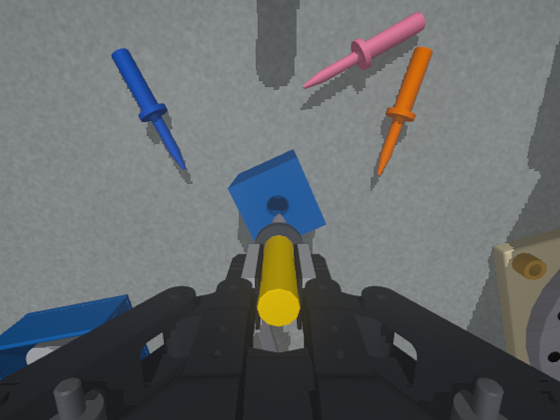

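Call:
play_rows(
  moves=[
    {"x": 0,"turn": 0,"z": -0.02,"y": -0.06,"claw": 1},
    {"x": 0,"turn": 0,"z": 0,"y": -0.05,"claw": 1},
    {"x": 0.2,"turn": 0,"z": 0,"y": 0,"claw": 1},
    {"x": 0.2,"turn": 0,"z": 0,"y": 0,"claw": 1},
    {"x": 0.2,"turn": 0,"z": 0,"y": 0,"claw": 1},
    {"x": 0.1,"turn": 0,"z": 0,"y": 0,"claw": 1},
    {"x": 0,"turn": 0,"z": 0,"y": 0,"claw": 1},
    {"x": 0,"turn": 0,"z": 0,"y": 0,"claw": 1},
    {"x": 0,"turn": 0,"z": 0,"y": 0,"claw": 1},
    {"x": 0,"turn": 0,"z": 0,"y": 0,"claw": 1},
  ],
)

```text
clock: 20.5
ee_pos: [439.0, -347.2, 151.1]
ee_rot: [[0.0, 0.0, 1.0], [-0.0, 1.0, -0.0], [-1.0, -0.0, 0.0]]
ft_force: [0.7, 0.3, -1.0]
opening: 14.5
```

```bash
python3 - <<'E'
from h import *
np.set_printoptions(precision=2,suppress=True)
s=monitor.get_state(); print(s['ee_pos'],s['clock'],s['opening'],s['ft_force'])
w=save('wrist','wrist13.png');s=monitor.get_state();print(s['ee_pos'])
a=save('scene','scene13.png')
cv2.imwrite('pics/z13.png',np.hstack([cv2.resize(w[150:250,220:340,::-1],(480,400)),cv2.resize(a[200:260,110:155,::-1],(300,400))]))
E
```

```text
[ 439.03 -347.16  151.14] 20.5 14.452154233749766 [ 0.74  0.28 -1.01]
[ 438.99 -347.1   151.12]
```

View pics/z13.png

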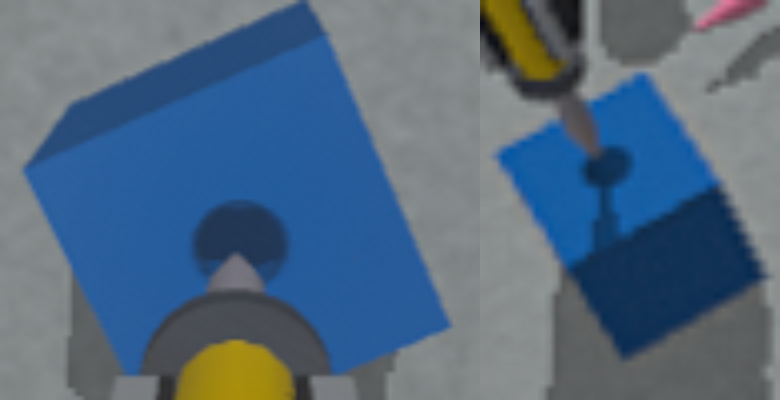

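Call:
play_rows(
  moves=[
    {"x": 0.2,"turn": 0,"z": 0,"y": 0,"claw": 1},
    {"x": 0.25,"turn": 0,"z": 0,"y": 0,"claw": 1},
    {"x": 0.25,"turn": 0,"z": 0,"y": 0,"claw": 1},
    {"x": 0.25,"turn": 0,"z": 0,"y": 0,"claw": 1},
    {"x": 0.25,"turn": 0,"z": 0,"y": 0,"claw": 1},
    {"x": 0.25,"turn": 0,"z": 0,"y": 0,"claw": 1},
    {"x": 0.25,"turn": 0,"z": 0,"y": 0,"claw": 1},
    {"x": 0.25,"turn": 0,"z": 0,"y": 0,"claw": 1},
    {"x": 0.15,"turn": 0,"z": 0,"y": 0,"claw": 1},
    {"x": 0,"turn": 0,"z": 0,"y": 0,"claw": 1},
  ],
)

```text
clock: 21.6
ee_pos: [438.9, -347.1, 87.8]
ee_rot: [[-0.0, 0.0, 1.0], [0.0, 1.0, -0.0], [-1.0, 0.0, -0.0]]
ft_force: [-1.0, 0.3, -0.6]
opening: 14.6
```

Call:
play_rows(
  moves=[
    {"x": 0.02,"turn": 0,"z": 0,"y": 0,"claw": 1},
    {"x": 0,"turn": 0,"z": 0,"y": 0,"claw": 1},
    {"x": 0,"turn": 0,"z": 0,"y": 0,"claw": 0},
    {"x": 0,"turn": 0,"z": 0,"y": 0,"claw": -1},
    {"x": 0,"turn": 0,"z": 0,"y": 0,"claw": -1},
    {"x": 0,"turn": 0,"z": 0,"y": 0,"claw": -1},
    {"x": 0,"turn": 0,"z": 0,"y": 0,"claw": -1},
    {"x": 0,"turn": 0,"z": 0,"y": 0,"claw": -1},
    {"x": 0,"turn": 0,"z": 0,"y": 0,"claw": -1},
    {"x": 0,"turn": 0,"z": 0,"y": 0,"claw": -1},
  ],
)

```text
clock: 22.6
ee_pos: [438.9, -347.0, 87.3]
ee_rot: [[-0.0, 0.0, 1.0], [-0.0, 1.0, -0.0], [-1.0, -0.0, -0.0]]
ft_force: [0.3, 1.2, -0.4]
opening: 85.5
```

Call:
play_rows(
  moves=[
    {"x": -0.3,"turn": 0,"z": 0,"y": 0,"claw": -1},
    {"x": -0.8,"turn": 0,"z": 0,"y": 0,"claw": -1},
    {"x": -1,"turn": 0,"z": 0,"y": 0,"claw": -1},
    {"x": -1,"turn": 0,"z": 0,"y": 0,"claw": -1},
    {"x": -1,"turn": 0,"z": 0,"y": 0,"claw": -1},
    {"x": -0.7,"turn": 0,"z": 0,"y": 0,"claw": -1},
    {"x": 0,"turn": 0,"z": 0,"y": 0,"claw": -1},
    {"x": 0,"turn": 0,"z": 0,"y": 0,"claw": -1},
    {"x": 0,"turn": 0,"z": 0,"y": 0,"claw": -1},
    {"x": 0,"turn": 0,"z": 0,"y": 0,"claw": -1},
  ],
)

```text
clock: 23.6
ee_pos: [438.3, -346.5, 230.3]
ee_rot: [[-0.002, 0.0, 1.0], [0.001, 1.0, -0.0], [-1.0, 0.001, -0.002]]
ft_force: [-0.1, 0.4, 0.3]
opening: 85.2
```

```bash
python3 - <<'E'
from h import *
np.set_printoptions(precision=2,suppress=True)
s=monitor.get_state(); print(s['ee_pos'],s['clock'],s['opening'],s['ft_force'])
w=save('wrist','wrist14.png');s=monitor.get_state();print(s['ee_pos'])
a=save('scene','scene14.png')
cv2.imwrite('pics/z14.png',np.hstack([cv2.resize(w[150:300,190:370,::-1],(480,400)),cv2.resize(a[190:260,100:155,::-1],(314,400))]))
E
```

```text
[ 438.28 -346.52  230.26] 23.6 85.2072679452958 [-0.14  0.35  0.28]
[ 438.35 -346.64  230.34]
```

View pics/z14.png

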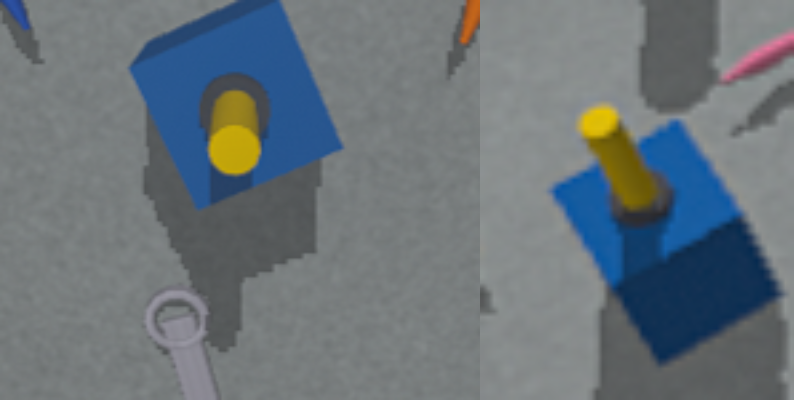

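Call:
play_rows(
  moves=[
    {"x": 0,"turn": 0,"z": 0.12,"y": 0.5,"claw": -1},
    {"x": 0,"turn": 0,"z": 0.25,"y": 1,"claw": -1},
    {"x": 0,"turn": 0,"z": 0.25,"y": 1,"claw": -1},
    {"x": 0,"turn": 0,"z": 0.25,"y": 1,"claw": -1},
    {"x": 0,"turn": 0,"z": 0.25,"y": 1,"claw": -1},
    {"x": 0,"turn": 0,"z": 0.25,"y": 1,"claw": -1},
    {"x": 0,"turn": 0,"z": 0.25,"y": 1,"claw": -1},
    {"x": 0,"turn": 0,"z": 0.25,"y": 1,"claw": -1},
    {"x": 0,"turn": 0,"z": 0.25,"y": 1,"claw": -1},
    {"x": 0,"turn": 0,"z": 0.25,"y": 1,"claw": -1},
  ],
)

```text
clock: 24.7
ee_pos: [509.9, -59.5, 231.2]
ee_rot: [[-0.0, -0.001, 1.0], [0.0, 1.0, 0.001], [-1.0, 0.0, -0.0]]
ft_force: [0.5, -0.4, -0.4]
opening: 85.1
```

Call:
play_rows(
  moves=[
    {"x": 0,"turn": 0,"z": 0.25,"y": 1,"claw": -1},
    {"x": 0,"turn": 0,"z": 0.25,"y": 1,"claw": -1},
    {"x": 0,"turn": 0,"z": 0.25,"y": 1,"claw": -1},
    {"x": 0,"turn": 0,"z": 0.25,"y": 1,"claw": -1},
    {"x": 0,"turn": 0,"z": 0.25,"y": 1,"claw": -1},
    {"x": 0,"turn": 0,"z": 0.25,"y": 0.7,"claw": -1},
    {"x": 0,"turn": 0,"z": 0.05,"y": 0.25,"claw": -1},
    {"x": 0,"turn": 0,"z": 0,"y": 0,"claw": -1},
    {"x": 0,"turn": 0,"z": 0,"y": 0,"claw": -1},
    {"x": 0,"turn": 0,"z": 0,"y": 0,"claw": -1},
  ],
)

```text
clock: 25.7
ee_pos: [556.3, 114.7, 231.3]
ee_rot: [[-0.0, 0.003, 1.0], [-0.001, 1.0, -0.003], [-1.0, -0.001, -0.0]]
ft_force: [0.7, -0.3, 0.2]
opening: 85.6
```

```bash
python3 - <<'E'
from h import *
np.set_printoptions(precision=2,suppress=True)
w=save('wrist','wrist15.png')
s=monitor.get_state(); print(s['ee_pos'],s['clock'],s['opening'],s['ft_force'],s['joint_positions'])
a=save('scene','scene15.png');s=monitor.get_state();print(s['ee_pos'])
cv2.imwrite('pics/z15.png',np.hstack([cv2.resize(w[150:300,190:370,::-1],(480,400)),cv2.resize(a[170:240,300:355,::-1],(314,400))]))
print(spotter.landmark_of('knob_grip','wrist')[:2])
E
```

```text
[556.4  114.88 231.36] 25.75 85.52341531833193 [ 0.04 -1.25 -0.02] [-0.42  0.4   0.18  1.77 -0.08  0.98  1.36]
[556.49 115.07 231.4 ]
[{'pixel': [202.4, 285.5], 'score': 0.73}]
```

View pics/z15.png

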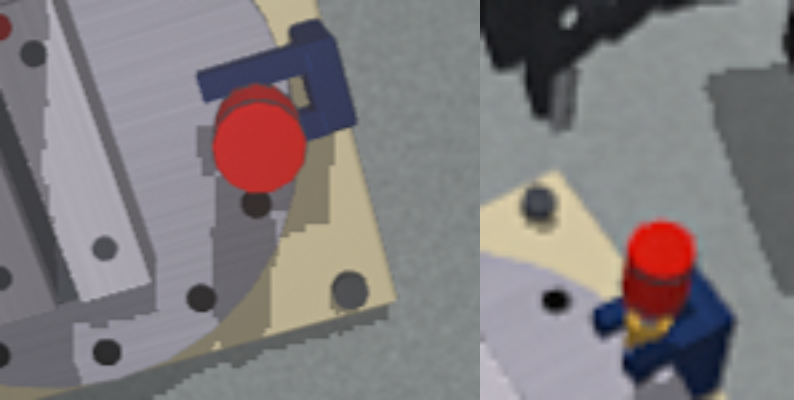

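```bash
python3 - <<'E'
from h import *
np.set_printoptions(precision=2,suppress=True)
st={'ee_pos':[556.35,114.8,231.35],'ee_rot':np.array([[0,.003,1],[-.001,1,-.003],[-1,-.001,0]])}
print(atz('wrist',(205.0,287.0),136,st),atz('wrist',(202.4,285.5),119,st))
E
```

```text
[554.7  120.84 136.  ] [557.04 120.04 119.  ]
```

Call:
play_rows(
  moves=[
    {"x": 0.3,"turn": 0,"z": -0.03,"y": 0.13,"claw": -1},
    {"x": 0.7,"turn": 0,"z": 0,"y": 0,"claw": -1},
    {"x": 0.8,"turn": 0,"z": 0,"y": 0,"claw": -1},
    {"x": 0.8,"turn": 0,"z": 0,"y": 0,"claw": -1},
    {"x": 0.8,"turn": 0,"z": 0,"y": 0,"claw": -1},
    {"x": 0.6,"turn": 0,"z": 0,"y": 0,"claw": -1},
    {"x": 0.38,"turn": 0,"z": 0,"y": 0,"claw": -1},
    {"x": 0,"turn": 0,"z": 0,"y": 0,"claw": -1},
    {"x": 0,"turn": 0,"z": 0,"y": 0,"claw": -1},
    {"x": 0,"turn": 0,"z": 0,"y": 0,"claw": -1},
  ],
)

```text
clock: 26.85
ee_pos: [556.5, 120.5, 100.9]
ee_rot: [[0.002, 0.0, 1.0], [0.001, 1.0, -0.0], [-1.0, 0.001, 0.002]]
ft_force: [0.3, 0.4, -0.7]
opening: 85.5
```

```bash
python3 - <<'E'
from h import *
np.set_printoptions(precision=2,suppress=True)
w=save('wrist','wrist16.png')
s=monitor.get_state(); print(s['ee_pos'],s['clock'],s['opening'],s['ft_force'])
E
```

```text
[556.49 120.57 100.93] 26.9 85.42503390403897 [-0.6   0.4   0.31]
```

View pics/wrist16.png

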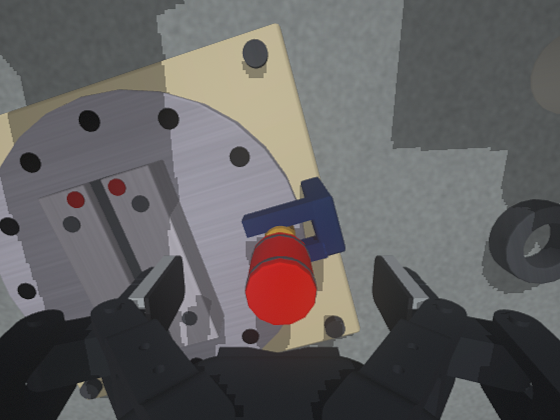

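Call:
play_rows(
  moves=[
    {"x": 0.02,"turn": 0,"z": -0.05,"y": 0.02,"claw": 0},
    {"x": 0,"turn": 0,"z": 0,"y": 0,"claw": 0.3},
    {"x": 0,"turn": 0,"z": 0,"y": 0,"claw": 1},
    {"x": 0,"turn": 0,"z": 0,"y": 0,"claw": 1},
    {"x": 0,"turn": 0,"z": 0,"y": 0,"claw": 1},
    {"x": 0,"turn": 0,"z": 0,"y": 0,"claw": 1},
    {"x": 0,"turn": 0,"z": 0,"y": 0,"claw": 1},
    {"x": 0,"turn": 0,"z": 0,"y": 0,"claw": 1},
    {"x": 0,"turn": 0,"z": 0,"y": 0,"claw": 1},
    {"x": 0,"turn": 0,"z": 0,"y": 0,"claw": 1},
  ],
  newtons=90,
)

```text
clock: 27.9
ee_pos: [554.3, 121.5, 99.8]
ee_rot: [[0.0, -0.0, 1.0], [0.001, 1.0, 0.0], [-1.0, 0.001, 0.0]]
ft_force: [-2.4, 1.0, 5.1]
opening: 26.3
```

Call:
play_rows(
  moves=[
    {"x": -0.08,"turn": 0,"z": 0,"y": 0,"claw": 1},
    {"x": -0.08,"turn": 0,"z": 0,"y": 0,"claw": 1},
    {"x": -0.08,"turn": 0,"z": 0,"y": 0,"claw": 1},
    {"x": -0.08,"turn": 0,"z": 0,"y": 0,"claw": 1},
    {"x": -0.08,"turn": 0,"z": 0,"y": 0,"claw": 1},
    {"x": -0.08,"turn": 0,"z": 0,"y": 0,"claw": 1},
    {"x": -0.08,"turn": 0,"z": 0,"y": 0,"claw": 1},
    {"x": -0.07,"turn": 0,"z": 0,"y": 0,"claw": 1},
    {"x": 0,"turn": 0,"z": 0,"y": 0,"claw": 1},
    {"x": 0,"turn": 0,"z": 0,"y": 0,"claw": 1},
  ],
)

```text
clock: 28.9
ee_pos: [554.2, 121.4, 118.2]
ee_rot: [[0.0, -0.0, 1.0], [0.0, 1.0, 0.0], [-1.0, 0.0, 0.0]]
ft_force: [3.5, 4.2, -8.6]
opening: 26.6
```

```bash
python3 - <<'E'
from h import *
np.set_printoptions(precision=2,suppress=True)
w=save('wrist','wrist17.png')
s=monitor.get_state(); print(s['ee_pos'],s['clock'],s['opening'],s['ft_force'],s['wrist_torque'])
E
```

```text
[554.23 121.42 118.11] 28.95 25.831129185105844 [ 3.58  5.08 -8.91] [ 0.87 -0.74 -0.03]
```

View pics/wrist17.png

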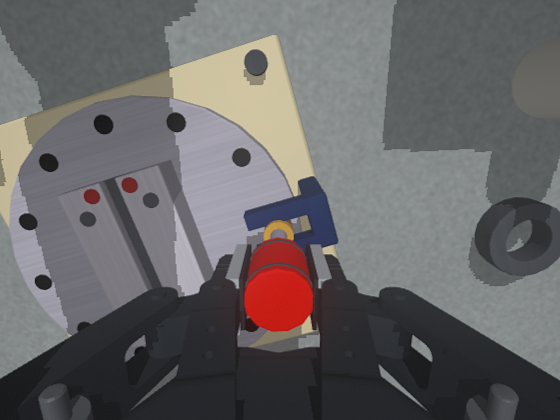

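Call:
play_rows(
  moves=[
    {"x": -0.02,"turn": 0,"z": 0,"y": 0,"claw": 1},
    {"x": -0.02,"turn": 0,"z": 0,"y": 0,"claw": 1},
    {"x": -0.02,"turn": 0,"z": 0,"y": 0,"claw": 1},
    {"x": 0,"turn": 0,"z": 0,"y": 0,"claw": 1},
    {"x": 0,"turn": 0,"z": 0,"y": 0,"claw": 1},
    {"x": 0,"turn": 0,"z": 0,"y": 0,"claw": 1},
    {"x": 0,"turn": 0,"z": 0,"y": 0,"claw": 1},
    {"x": 0,"turn": 0,"z": 0,"y": 0,"claw": 1},
    {"x": 0,"turn": 0,"z": 0,"y": 0,"claw": 1},
    {"x": 0,"turn": 0,"z": 0,"y": 0,"claw": 1},
  ],
)

```text
clock: 29.95
ee_pos: [554.2, 121.5, 119.9]
ee_rot: [[0.0, -0.0, 1.0], [0.0, 1.0, 0.0], [-1.0, 0.0, 0.0]]
ft_force: [3.8, 3.7, -9.1]
opening: 26.0
```

```bash
python3 - <<'E'
from h import *
np.set_printoptions(precision=2,suppress=True)
a=save('scene','scene18.png')
s=monitor.get_state(); print(s['ee_pos'],s['clock'],s['opening'],s['ft_force'],s['wrist_torque'])
E
```

```text
[554.23 121.44 119.84] 30.0 26.480922821484505 [ 4.31  4.07 -8.61] [ 0.87 -0.79 -0.1 ]
```

View pics/scene18.png

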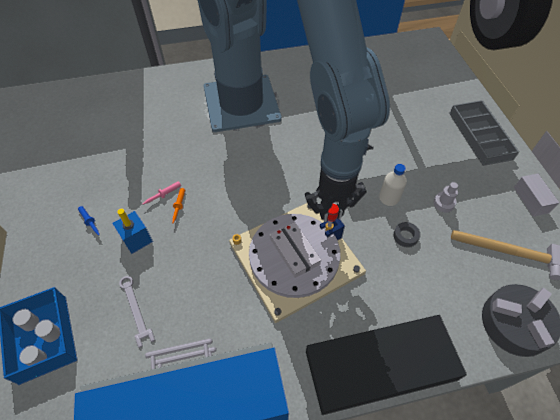

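Call:
play_rows(
  moves=[
    {"x": -0.02,"turn": 0,"z": 0,"y": 0,"claw": 1},
    {"x": -0.02,"turn": 0,"z": 0,"y": 0,"claw": 1},
    {"x": 0,"turn": 0,"z": 0,"y": 0,"claw": 1},
    {"x": 0,"turn": 0,"z": 0,"y": 0,"claw": 1},
    {"x": 0,"turn": 0,"z": 0,"y": 0,"claw": 1},
    {"x": 0,"turn": 0,"z": 0,"y": 0,"claw": 1},
    {"x": 0,"turn": 0,"z": 0,"y": 0,"claw": 1},
    {"x": 0,"turn": 0,"z": 0,"y": 0,"claw": 1},
    {"x": 0,"turn": 0,"z": 0,"y": 0,"claw": 1},
    {"x": 0,"turn": 0,"z": 0,"y": 0,"claw": 1},
  ],
)

```text
clock: 31.0
ee_pos: [554.2, 121.4, 120.0]
ee_rot: [[0.0, -0.0, 1.0], [0.0, 1.0, 0.0], [-1.0, 0.0, 0.0]]
ft_force: [6.9, 5.2, -19.9]
opening: 26.1
```

```bash
python3 - <<'E'
from h import *
np.set_printoptions(precision=2,suppress=True)
w=save('wrist','wrist19.png'); a=save('scene','scene19.png')
s=monitor.get_state(); print(s['ee_pos'],s['clock'],s['opening'],s['ft_force'],s['wrist_torque'])
cv2.imwrite('pics/z19.png',np.hstack([cv2.resize(w[200:350,190:370,::-1],(480,400)),cv2.resize(a[185:255,305:360,::-1],(314,400))]))
for r,c in((0,0),):pass
E
```

```text
[554.19 121.39 119.98] 31.1 25.90527164999115 [  7.63   5.08 -19.41] [ 1.02 -1.51  0.05]
```

View pics/z19.png

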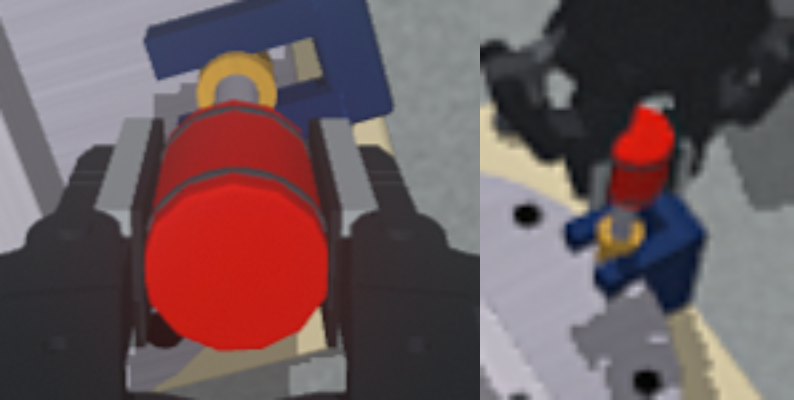

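The pull force jumped from 9 to 20 N with the TCP stopped at 120.0 mm, about 20 mm up, so the plunger is on its stop. The pictures show the pin clear and the scriber standing in its holder. I'm handing in now.

```bash
python3 - <<'E'
from h import *
order.hand_in()
s=monitor.get_state(); print(s['ee_pos'],s['clock'],s['ft_force'])
E
```

```text
the job is handed in; nothing more can be done
the job is handed in; nothing more can be done
```

I ran the scriber along the groove, put it back in its holder, and handed in while still holding the index plunger up at its stop. The hand-in gives no verdict, so I can't confirm how it was judged.

- **Groove:** I drew the tip from the red-dotted end to the other end at about 25 mm/s. The command put the tip about 4 mm below the block's top. The wrist pictures showed it centred in the groove, and I felt no contact force.
- **Scriber:** It stands home in the holder. After I let go, the wrist and scene pictures showed it upright with its collar on the top face, and a later scene picture still showed it standing there.
- **Plunger:** I gripped the knob at 90 N and raised it 20 mm. The pull force rose from about 9 N to 20 N while the tool stopped moving, so it is on its stop. The last readings before hand-in, at 31.1 s, were steady.
- **Other things:** The blue, orange and pink look-alikes fell over by themselves shortly after the start, before the arm came near them. The other bench items appear unmoved in the scene pictures, though I did not measure them.
- **Checks that disagreed:** My two estimates of the groove line differed by 1–2 mm, within tolerance, and I steered by the wrist pictures. The state could not be read after hand-in.

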